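# Lay a rack of bottles over for a leak check

## Robot

A 7-joint arm with a two-finger parallel gripper is mounted at the origin on a cart in front of the work surface, level with it; the furniture and walls round the work are solid. World frame = base frame: x ahead of the robot, y to its left, z up, the work surface at z = 0. Lengths are in m, angles in rad, forces in N, time in s.
With the tool pointing down it reaches from about 0.425 to 0.925 m from the base axis. Payload 6.8 kg.
Tool frame: the origin (TCP) lies midway between the tips of the shut fingers; the grasp point (between the pads) lies 19 mm behind it; x points along the fingers, y is the direction in which the jaws open and shut, and the axes are right-handed (so a half turn about x gives the same grasp; the last joint's range is limited). The gripper opens to 85 mm and grips with 20 to 120 N. Pads are 22 mm wide; open, the fingers measure 114 mm over their backs; the gripper's body (76 mm by 85 mm) begins 54 mm behind the grasp point. The pads swing forward as they close: fully open they stand 13 mm farther back than shut.
Start: joints at [-0.108, 0.477, 0.022, 1.555, -0.011, 1.109, -0.083], TCP at [0.675, 0, 0.231] pointing down, gripper open.
Joint ranges: [-2.96, 2.96], [-0.34, 2.1], [-1.41, 1.46], [0.24, 2.44], [-1.37, 4.51], [0.17, 1.92], [-2.96, 2.96]. Speed limits (rad/s): [2.39, 2.39, 3.14, 3.14, 3.14, 3.14, 3.14].

## Interface

Orientations are given as a rotation vector (axis times angle).
In Python, from bench import r gives the robot as it stands.
- The arm moves only by the tool carry_out, never from a script. Its argument "targets" is one flat list of numbers, 7 for each row, row after row: the finger opening in m, from 0 to 0.0854, then the shift along the tool's x, y, z in m, then the turn, a rotation vector about the tool's x, y, z in units of 5 degrees (1.0 is 5 degrees). A call has 1 to 12 rows; each row is the pose to reach, as a shift and turn from the pose measured when the call began, along the tool's axes at that moment; what a row does not reach only later rows make up. A row lasts 1/8 s, in which the tool goes at most 62.5 mm and 10.7 degrees, less where a joint would pass 70% of its speed; a pose out of reach is approached as far as the arm can. A call with a gripper value outside its range is refused whole. The fingers move at their own pace and stop on an object; "squeeze" is the grip in N (left out, the last holds). Time passes only in rows, so rows that repeat a pose let the fingers close. It gives the time, the measured TCP pose, the force and the opening at its end, in the units of the state.
- r.get_obs(): the state, without advancing time (a new reading comes with each control period).
- r.grab_frame(name): name is "scene" or "side" or "wrist"; returns the picture (384x512x3 uint8, blue, green, red); there is no depth.
- r.camera_info(name): a dict with "fx", "fy", "cx", "cy" (pixels), "xyz" and "orientation" of the camera in the world. Camera axes: x right, y up, looking along -z (the intrinsics and any distortion apply to the point x, -y, -z); pixel columns grow to the right and rows downward; lengths in m; the calibration is good to about 2 mm. A picture is of the moment at which its call begins: read the wrist's pose just before it. camera_info takes no time and is no camera call; for the wrist camera it gives the pose at the moment of the call.
- r.hand_in(): hands the job in, once; it reports no verdict.
The state is a dict: "clock": time; "joints": joint angles; "qvel": joint speeds; "tau": joint torques, N m; "tcp_pos": TCP position; "orientation": TCP orientation; "contact_force": force on the tool from outside, world axes, zero at the start; "moment": the same for the moment, N m; "grip_width": finger opening in m.
Only numpy, scipy, OpenCV 4.12 (cv2) and the standard library are available. Lean on these libraries where they do the work, as an engineer would, in place of code of your own. Each camera call takes 0.05 s, during which the arm holds its last target. There are 200 camera calls.

## Task

Set up the leak check: swing the tilting rack upright and lock it there with the index pin, then stand every filled, capped bottle from the dark mat beside it in a pocket of its own (leave the empty bottle alone). Next draw the pin, swing the rack over away from you to its last notch, 60 degrees, and drop the pin fully home through the guide to lock it there. Finally prove the drip alarm: press its test button so that the trip lever drops, and lift the lever back up until it latches.

Things in the scene. Friction and masses are not known exactly. Their poses are not given: they have to be found in the camera images.
- bottle_a: Filled sauce bottle on the dark mat, clear with a yellow screw cap, no label: 54 mm across at the foot, narrowing to the neck, 166 mm tall, 0.33 kg; cap 29 mm across, from 146 to 166 mm above the foot (grip it from above). Origin at the centre of its foot, z up the bottle. Two or three of the three bottles are there; an absent one reads None.
- bottle_b: Filled sauce bottle on the dark mat, clear with a yellow screw cap, no label: 54 mm across at the foot, narrowing to the neck, 166 mm tall, 0.33 kg; cap 29 mm across, from 146 to 166 mm above the foot (grip it from above). Origin at the centre of its foot, z up the bottle. Two or three of the three bottles are there; an absent one reads None.
- bottle_c: Filled sauce bottle on the dark mat, clear with a yellow screw cap, no label: 54 mm across at the foot, narrowing to the neck, 166 mm tall, 0.33 kg; cap 29 mm across, from 146 to 166 mm above the foot (grip it from above). Origin at the centre of its foot, z up the bottle. Two or three of the three bottles are there; an absent one reads None.
- bottle_empty: Bystander: empty bottle without cap, 54 mm across, 148 mm tall, light; origin at the centre of its foot. It stays where it is.
- stand: Fixed stand of the tilting rack: base plate 200 x 345 x 12 mm, two cheeks 138 mm high. Origin at its underside, on a 3 mm bench mat, 105 mm under the middle of the trunnion axis; y along that axis (towards the hand lever), x the way the rack swings over (away from the robot), z up. A column at the -y end carries the pin guide (top at 200 mm). A drip tray 34 mm high lies behind, from x = 65 to 209 mm.
- rack (a joint): Angle of the tilting rack in rad: 0 upright for loading (its lower stop), grows as its top swings towards the stand's +x, stop at 1.31. About 0.4 N m of friction holds it wherever it is left. The round index plate on its -y end (radius 70 mm, 16 mm thick) has three notches, which come under the pin at 0, 0.524 and 1.047 rad (0, 30 and 60 degrees, the last one).
- pocket_0 (a point): Centre of the floor of the rack's +y pocket (nearest the hand lever). Axes turn with the rack: z up out of the pocket, y along the trunnion axis. The three pockets are 62 x 62 mm, 65 mm apart, floor 40 mm above the stand's underside while upright; walls above the floor: robot's side 60 mm, back 105 mm, ends 90 mm, dividers 70 mm.
- pocket_1 (a point): Centre of the floor of the middle pocket; axes as pocket_0.
- pocket_2 (a point): Centre of the floor of the -y pocket (nearest the index plate); axes as pocket_0.
- rack_axis (a point): Middle of the trunnion axis, 105 mm above the stand's underside; axes as the stand's. The rack turns about the y axis through it.
- rack_handle (a point): Middle of the black grip of the hand lever on the rack's +y end: an upright round grip 22 mm across, 48 mm long, on a 10 mm rod; 128 mm from the trunnion axis, straight up while the rack is upright, 142 mm along +y from the middle of the rack. It swings with the rack.
- index_pin: Loose index pin, upright: steel shank 12 mm across, 45 mm long below the origin (last 7 mm tapered), collar 25 mm across, 4 mm thick just above it, black round grip 21 mm across from 4 to 50 mm above it; 80 g. Origin at the collar's underside, z towards the grip. It starts in its rest. In the guide, not over a notch, it stands about 20 mm proud.
- bush (a point): Centre of the top mouth of the guide hole, 14 mm wide with a 2.5 mm chamfer, vertical, 20 mm long, 5 mm above the rim of the index plate. When the pin is home its origin is at this point. The notches are 14.5 mm wide.
- pin_rest (a point): Centre of the mouth of the upright rest for the pin at the front of the stand (hole 15 mm wide, 50 mm deep, its post 30 mm square, mouth 107 mm above the stand's underside): the pin starts here and is parked here while the rack is swung.
- alarm: Grey box of the drip alarm, 100 x 96 x 113 mm, 2.4 kg, standing loose on the table, trip lever at its front (-x side), test button on top. Origin at the centre of its underside, x away from the lever, z up.
- button_top (a point): Centre of the top of the round black test button, 30 mm across, 127 mm above the table; it travels 7 mm straight down against a spring (about 1.5 N at first, 5 N at the bottom) and comes back; past about half way it lets the trip lever go.
- trip_lever (a joint): Trip lever: 0 latched up (it points 25 degrees above level), 1.05 rad dropped (35 degrees below level). It can go to -0.08 rad at the upper stop; lifted there and let go it is caught by the latch near 0, otherwise it drops again. About 2 N lifts it.
- trip_grip (a point): Middle of the black grip at the end of the trip lever: 16 mm wide across the alarm's y, 16 mm thick, 34 mm long; 68 mm from the lever's pivot.
- trip_pivot (a point): Pivot of the trip lever, 75 mm above the table, at the front of the alarm; axes as the alarm's; the lever turns about its y axis and reaches out to -x.
- test_button (a joint): Travel of the test button in m: 0 out, 0.007 fully pressed.
Things that resemble listed ones, but are neither listed nor needed, are in the scene too. Of the things that look like the index_pin, the largest one is meant.

How it is judged:
By the outcome, as a careful person would: the job done as asked, in the order asked, and still so for the second after the job is handed in, with the robot touching nothing.
Of bottle_a, bottle_b, bottle_c only 2 to 3 are there at a start; the rules pass over those that are not, and their reading is None.
At some moment in a run one of alarm may be knocked a few centimetres aside while the robot is not near it.
It also fails if it takes over 210 s, if anything falls off the work surface, if the arm or the gripper's body presses on something with over 40 N, if the wrist force passes 120 N, or if a joint passes its speed limit or range.

## Working session

There is one attempt and no reset: what is moved stays moved. The work goes in short steps, Python scripts to look and compute and a tool call to move; the robot and the scene stay as the last step left them, time stands still between calls to the robot, and variables do not carry over. Pictures are saved under pics/ and viewed, about 12 in all and at most 16, crops included, and the job is handed in when it is done.

Besides the shell and the picture viewer there is one more tool, called after "Call:" as name(argument=value, ...) on one line, values as JSON. carry_out: Moves the arm, as the interface text tells. Its arguments: {"type":"object","properties":{"targets":{"type":"array","items":{"type":"number"}},"squeeze":{"type":"number"}},"required":["targets"]}

```bash
ls; mkdir -p pics; python3 - <<'E'
from bench import r
import cv2,numpy as np
o=r.get_obs()
for k,v in o.items(): print(k,np.round(v,3))
for n in("scene","side","wrist"):
    c=r.camera_info(n); print(n,{k:np.round(v,4).tolist() for k,v in c.items()})
    cv2.imwrite(f"pics/{n}0.png",r.grab_frame(n))
E
```

```text
pics
clock 0.0
joints [-0.108  0.478  0.022  1.556 -0.011  1.109 -0.083]
qvel [-0.     0.002  0.     0.     0.     0.     0.   ]
tau [-1.0000e-03 -5.9644e+01  1.6080e+00 -2.8119e+01  1.2000e-02  9.0000e-03
  0.0000e+00]
tcp_pos [ 0.674 -0.     0.23 ]
orientation [ 1.208  1.21  -1.211]
contact_force [-0.203 -0.087  0.484]
moment [ 0.015 -0.03   0.06 ]
grip_width 0.086
scene {'fx': 394.1316, 'fy': 394.1316, 'cx': 259.2205, 'cy': 189.4746, 'xyz': [0.048, -0.7334, 0.6529], 'orientation': [1.0248, -0.259, -0.4584]}
side {'fx': 481.8678, 'fy': 481.8678, 'cx': 254.227, 'cy': 191.6349, 'xyz': [0.3037, -0.9148, 1.0183], 'orientation': [0.8514, -0.0785, -0.1745]}
wrist {'fx': 343.725, 'fy': 343.725, 'cx': 257.7582, 'cy': 191.9542, 'xyz': [0.6758, 0.071, 0.3738], 'orientation': [-0.2884, 0.0013, -0.0001]}
```

View pics/scene0.png

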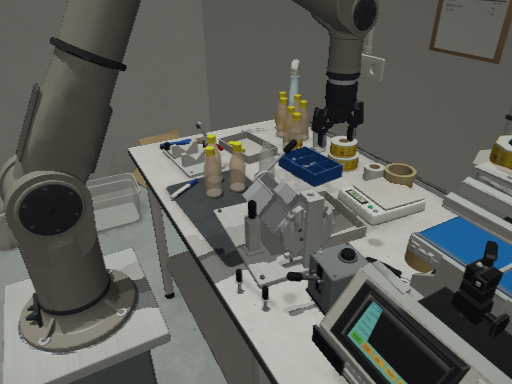

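View pics/side0.png

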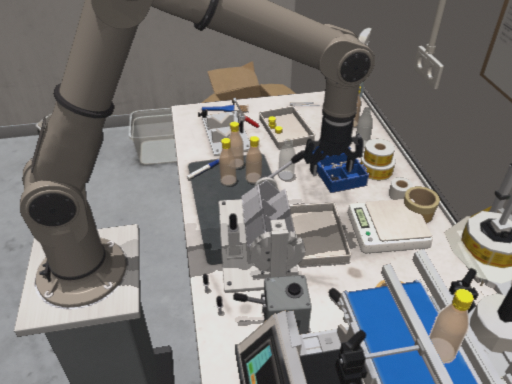

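View pics/wrist0.png

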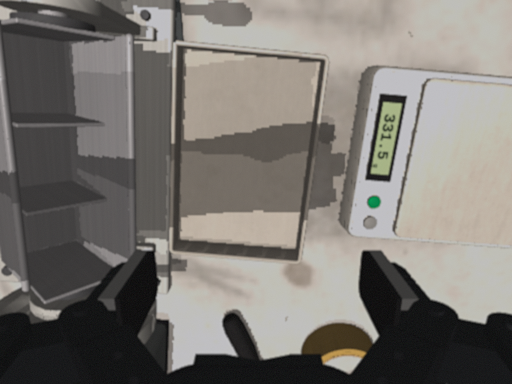

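Three filled bottles appear to be on the mat (side view caps near (227,143), (236,127), (254,142)); the rack is in the middle, the pin is in its rest, and the alarm is at the near end. I'll write helpers and zoom in.

```bash
cat > h.py <<'E'
from bench import r
import cv2,numpy as np
from scipy.spatial.transform import Rotation as R
def proj(p,c):
    q=R.from_rotvec(c["orientation"]).inv().apply(np.atleast_2d(p)-c["xyz"])
    return np.c_[c["cx"]+c["fx"]*q[:,0]/-q[:,2], c["cy"]-c["fy"]*q[:,1]/-q[:,2]]
def ray(uv,c):
    uv=np.asarray(uv,float)
    d=R.from_rotvec(c["orientation"]).apply([(uv[0]-c["cx"])/c["fx"],-(uv[1]-c["cy"])/c["fy"],-1])
    return np.array(c["xyz"]),d/np.linalg.norm(d)
def onz(uv,c,z):
    o,d=ray(uv,c); return o+d*(z-o[2])/d[2]
def tri(obs):   # [(uv,cam),...] -> point, residual
    A=0;b=0;L=[]
    for uv,c in obs:
        o,d=ray(uv,c);P=np.eye(3)-np.outer(d,d);A=A+P;b=b+P@o;L.append((o,P))
    x=np.linalg.solve(A,b);return x,max(np.linalg.norm(P@(x-o)) for o,P in L)
# tool down: x=-Z. yaw a: tool y (jaw) direction in world xy
def down(a): 
    y=np.array([np.cos(a),np.sin(a),0]);x=np.array([0,0,-1.]);return R.from_matrix(np.c_[x,y,np.cross(x,y)])
def rel(pos,rot=None):
    o=r.get_obs();T=R.from_rotvec(o["orientation"])
    s=T.inv().apply(np.array(pos)-o["tcp_pos"])
    t=(T.inv()*rot).as_rotvec()/np.radians(5) if rot is not None else np.zeros(3)
    return np.round(s,4).tolist(),np.round(t,2).tolist()
def show():
    o=r.get_obs();print("t",np.round(o["clock"],2),"tcp",np.round(o["tcp_pos"],4),"F",np.round(o["contact_force"],1),"w",np.round(o["grip_width"],4),"\nq",np.round(o["joints"],2)); print(np.round(R.from_rotvec(o["orientation"]).as_matrix(),3).tolist())
def zoom(img,x0,y0,x1,y1,k): return cv2.resize(img[y0:y1,x0:x1],None,fx=k,fy=k,interpolation=cv2.INTER_CUBIC)
E
python3 - <<'E'
from h import *
s=cv2.imread("pics/scene0.png");d=cv2.imread("pics/side0.png")
a=zoom(s,165,120,395,345,1.0*800/230*0.75);b=zoom(d,180,110,330,320,2.8)
cv2.imwrite("pics/z1.png",zoom(s,180,130,380,330,3)); cv2.imwrite("pics/z2.png",zoom(d,185,115,345,320,2.9))
show()
E
```

```text
t 0.15 tcp [ 0.6746 -0.      0.2305] F [-0.5 -0.7 -0.2] w 0.0854 
q [-0.11  0.48  0.02  1.56 -0.01  1.11 -0.08]
[[-0.001, 1.0, 0.0], [-0.0, 0.0, -1.0], [-1.0, -0.001, 0.0]]
```

View pics/z1.png

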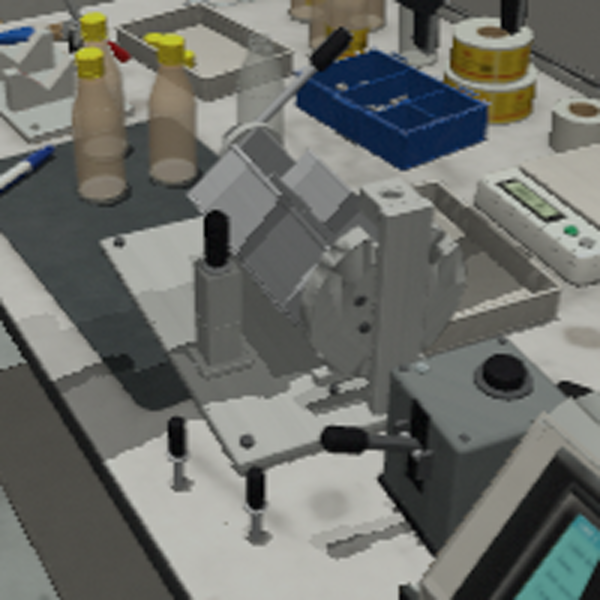

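View pics/z2.png

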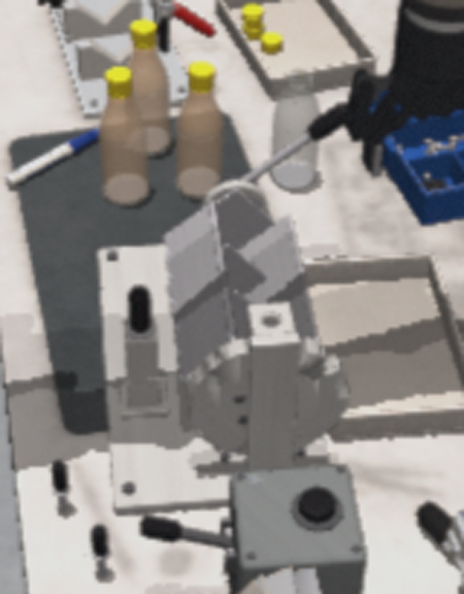

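```bash
python3 - <<'E'
from h import *
cs,cd=r.camera_info("scene"),r.camera_info("side")
S=lambda x,y:(180+x/3,130+y/3); D=lambda x,y:(185+x/2.9,115+y/2.9)
P={"bush":((393,190),(271,320)),"pintop":((216,213),(140,290)),"handle_top":((343,35),(357,103)),"handle_low":((318,62),(318,130)),
"base_l":((103,240),(98,250)),"base_n":((240,470),(115,510)),"button":((503,371),(320,502)),"grip_end":((324,438),(143,525)),"grip_in":((365,440),(180,532)),
"alarm_fl":((390,373),(232,476)),"alarm_bl":((490,337),(347,465)),"emp_top":((260,48),(298,75)),
"tray_far":((425,185),(437,258)),"small1":((177,420),(58,463)),"small2":((255,470),(98,528))}
for k,(a,b) in P.items():
    x,e=tri([(S(*a),cs),(D(*b),cd)]);print(k,np.round(x,3),round(e,4))
for n,c in(("scene",cs),("side",cd)):
    im=cv2.imread(f"pics/{n}0.png");h=cv2.cvtColor(im,cv2.COLOR_BGR2HSV)
    m=cv2.inRange(h,(22,150,110),(34,255,255));k,l,st,ce=cv2.connectedComponentsWithStats(m)
    for i in range(1,k):
        if st[i,4]>15: print(n,np.round(ce[i],1),st[i].tolist(),"z.166",np.round(onz(ce[i],c,.159),3))
E
```

```text
bush [ 0.508 -0.131  0.209] 0.0006
pintop [ 0.415 -0.027  0.161] 0.0004
handle_top [0.668 0.178 0.183] 0.0006
handle_low [0.622 0.152 0.175] 0.0
base_l [0.399 0.185 0.022] 0.0006
base_n [ 0.37  -0.145  0.009] 0.0004
button [ 0.524 -0.25   0.118] 0.0002
grip_end [ 0.383 -0.239  0.109] 0.0006
grip_in [ 0.412 -0.245  0.1  ] 0.0
alarm_fl [ 0.463 -0.202  0.106] 0.0004
alarm_bl [ 0.561 -0.197  0.095] 0.003
emp_top [0.643 0.307 0.129] 0.0033
tray_far [0.755 0.132 0.004] 0.0052
small1 [ 0.325 -0.132  0.068] 0.0006
small2 [ 0.35  -0.205  0.068] 0.0003
scene [282.6  97.8] [279, 92, 8, 13, 73] z.166 [0.913 0.639 0.159]
scene [300.3 100.8] [294, 94, 13, 14, 82] z.166 [0.955 0.57  0.159]
scene [293.5 112.8] [287, 106, 14, 15, 109] z.166 [0.849 0.459 0.159]
scene [210.5 138.8] [207, 134, 8, 10, 68] z.166 [0.479 0.379 0.159]
scene [235.8 145.7] [228, 141, 16, 11, 97] z.166 [0.526 0.289 0.159]
scene [209.2 150.3] [205, 146, 9, 10, 69] z.166 [0.44  0.298 0.159]
scene [345.2 149.3] [336, 146, 18, 9, 75] z.166 [0.803 0.102 0.159]
scene [346.  163.3] [338, 160, 18, 9, 65] z.166 [0.743 0.026 0.159]
scene [391.7 375. ] [389, 371, 7, 8, 19] z.166 [ 0.371 -0.521  0.159]
side [273.9 124.3] [269, 116, 13, 17, 101] z.166 [0.608 0.368 0.159]
side [234.2 126.3] [230, 122, 9, 10, 69] z.166 [0.481 0.38  0.159]
side [253.8 141.2] [250, 137, 9, 10, 70] z.166 [0.527 0.287 0.159]
side [225.8 142.9] [222, 138, 8, 11, 76] z.166 [0.441 0.294 0.159]
side [369.9 156.4] [368, 153, 5, 8, 19] z.166 [0.851 0.147 0.159]
side [380.8 159.8] [374, 156, 15, 8, 78] z.166 [0.876 0.125 0.159]
side [378.5 172.7] [367, 168, 25, 9, 99] z.166 [0.847 0.069 0.159]
side [480.  250.2] [473, 241, 15, 17, 70] z.166 [ 0.974 -0.254  0.159]
side [501.3 258.6] [491, 253, 21, 11, 157] z.166 [ 1.009 -0.287  0.159]
side [462.5 299.4] [453, 289, 21, 22, 331] z.166 [ 0.862 -0.377  0.159]
```

Call:
carry_out(targets=[0.0854, -0.06, 0, 0, 0, 0, 0, 0.0854, -0.12, -0.04, -0.02, 0, 0, 0, 0.0854, -0.17, -0.09, -0.06, 0, 0, 0, 0.0854, -0.22, -0.14, -0.1, 0, 0, 0, 0.0854, -0.22, -0.14, -0.1, 0, 0, 0, 0.0854, -0.22, -0.14, -0.1, 0, 0, 0])

```text
clock: 0.9
tcp_pos: [0.5339, 0.1028, 0.4541]
orientation: [1.209, 1.21, -1.202]
contact_force: [0.4, -1.2, 0.1]
grip_width: 0.0853
```

```bash
python3 - <<'E'
from h import *
import json
show()
for n in("wrist","scene","side"):
    c=r.camera_info(n);json.dump({k:np.asarray(v).tolist() for k,v in c.items()},open(f"pics/{n}1.json","w"))
    cv2.imwrite(f"pics/{n}1.png",r.grab_frame(n))
cv2.imwrite("pics/w1.png",zoom(cv2.imread("pics/wrist1.png"),0,0,512,384,1.56))
E
```

```text
t 0.9 tcp [0.5339 0.1028 0.4541] F [ 0.4 -1.2  0.1] w 0.0853 
q [-0.27  0.13 -0.04  1.53  0.    1.47 -0.3 ]
[[0.004, 1.0, 0.005], [0.002, 0.005, -1.0], [-1.0, 0.004, -0.002]]
```

View pics/w1.png

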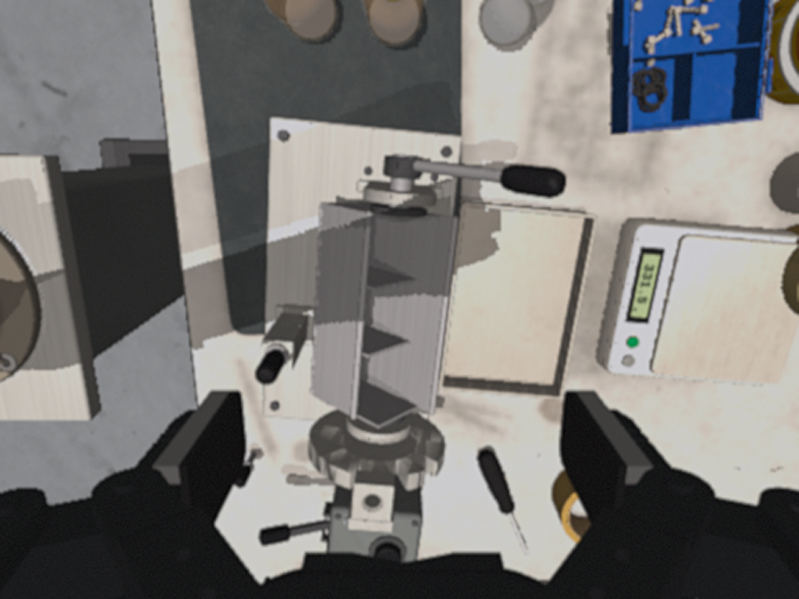

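```bash
python3 - <<'E'
from h import *
import json
C={n:json.load(open(f"pics/{n}1.json")) for n in("wrist","scene","side")}
W=lambda x,y:(x/1.56,y/1.56)
S=lambda x,y:(180+x/3,130+y/3); D=lambda x,y:(185+x/2.9,115+y/2.9)
print("bush",onz(W(372,502),C["wrist"],.203), tri([(W(372,502),C["wrist"]),(S(393,190),C["scene"]),(D(271,320),C["side"])]))
b=[onz(W(*p),C["wrist"],.015) for p in((283,136),(446,151),(275,406),(270,118))];print("bolts",np.round(b,3))
d=b[0]-b[2];print("yaw from bolts",np.arctan2(-d[0],d[1]), np.arctan2((b[1]-b[0])[1],(b[1]-b[0])[0]))
for k,a,s_,d_ in(("h_in",(503,180),(318,62),(318,130)),("h_out",(563,182),(343,35),(357,103))):
    print(k,np.round(tri([(W(*a),C["wrist"]),(S(*s_),C["scene"])])[0],3),np.round(tri([(W(*a),C["wrist"]),(S(*s_),C["scene"]),(D(*d_),C["side"])]),3) if 0 else tri([(W(*a),C["wrist"]),(D(*d_),C["side"])]))
print("pin",tri([(W(265,375),C["wrist"]),(S(216,213),C["scene"]),(D(140,290),C["side"])]),onz(W(265,372),C["wrist"],.16))
E
```

```text
bush [ 0.51124715 -0.12473881  0.203     ] (array([ 0.51117115, -0.1251538 ,  0.20355514]), np.float64(0.0017655360573716468))
bolts [[ 0.413  0.179  0.015]
 [ 0.583  0.165  0.015]
 [ 0.385 -0.132  0.015]
 [ 0.401  0.196  0.015]]
yaw from bolts -0.08863515311627376 -0.0837057631373911
h_in [0.615 0.145 0.179] (array([0.61647333, 0.14540776, 0.17976088]), np.float64(0.003386555943180572))
h_out [0.65  0.147 0.2  ] (array([0.65453008, 0.14608348, 0.20659375]), np.float64(0.003383941151140244))
pin (array([ 0.41531348, -0.02559679,  0.15983454]), np.float64(0.0006046520349919382)) [ 0.41560363 -0.02247195  0.16      ]
```

```bash
cat >> h.py <<'E'
yaw=-0.086; xh=np.array([np.cos(yaw),np.sin(yaw),0]);yh=np.array([-np.sin(yaw),np.cos(yaw),0])
AX=0.5197*xh+0.058*yh+[0,0,.108]
JY=down(yaw+np.pi/2)   # jaws along stand y, camera on robot side
JX=down(yaw)           # jaws along stand x, camera on +y side
def handle(t): return AX+.142*yh+.128*(np.sin(t)*xh+np.cos(t)*np.array([0,0,1]))
def pocket(i): return AX+(.065-.065*i)*yh+[0,0,-.065]
E
python3 -c "
from h import *
print(handle(.88)); print(rel([.633,.146,.26],JY))"
```

```text
[0.63324812 0.14614789 0.18955535]
([0.1892, 0.0985, -0.0473], [-17.03, -0.01, 0.04])
```

Call:
carry_out(targets=[0.05, 0.05, 0.05, -0.02, -2, 0, 0, 0.05, 0.1, 0.098, -0.047, -4, 0, 0, 0.05, 0.189, 0.098, -0.047, -6, 0, 0, 0.05, 0.189, 0.098, -0.047, -8, 0, 0, 0.05, 0.189, 0.098, -0.047, -10, 0, 0, 0.05, 0.189, 0.098, -0.047, -12, 0, 0, 0.05, 0.189, 0.098, -0.047, -14, 0, 0, 0.05, 0.189, 0.098, -0.047, -16, 0, 0, 0.05, 0.189, 0.098, -0.047, -17, 0, 0, 0.05, 0.189, 0.098, -0.047, -17, 0, 0, 0.05, 0.189, 0.098, -0.047, -17, 0, 0])

```text
clock: 2.42
tcp_pos: [0.6326, 0.1447, 0.259]
orientation: [0.07, 1.574, -0.073]
contact_force: [-0.4, -0.3, -0.1]
grip_width: 0.0499
```

```bash
python3 - <<'E'
from h import *
show();print(rel([.633,.146,.168],JY))
cv2.imwrite("pics/wrist2.png",r.grab_frame("wrist"))
E
```

```text
t 2.42 tcp [0.6326 0.1447 0.259 ] F [-0.4 -0.3 -0.1] w 0.0499 
q [-0.11  0.43 -0.29  1.57  0.13  1.16  1.05]
[[-0.005, 0.091, 0.996], [-0.002, 0.996, -0.091], [-1.0, -0.002, -0.004]]
([0.091, 0.0015, 0.0007], [-0.06, -0.05, 0.02])
```

View pics/wrist2.png

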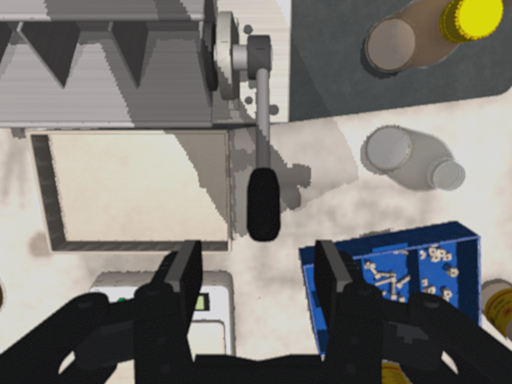

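The handle grip (263,205) is centred between the fingers. I'll descend and grasp it.

Call:
carry_out(targets=[0.05, 0.05, 0.001, 0, 0, 0, 0, 0.05, 0.091, 0.001, 0, 0, 0, 0, 0.05, 0.091, 0.001, 0, 0, 0, 0, 0.015, 0.091, 0.001, 0, 0, 0, 0, 0.015, 0.091, 0.001, 0, 0, 0, 0, 0.015, 0.091, 0.001, 0, 0, 0, 0, 0.015, 0.091, 0.001, 0, 0, 0, 0, 0.015, 0.091, 0.001, 0, 0, 0, 0], squeeze=25)

```text
clock: 3.48
tcp_pos: [0.634, 0.1478, 0.1707]
orientation: [0.072, 1.569, -0.069]
contact_force: [1.4, 5.2, 5.0]
grip_width: 0.0211
```

```bash
python3 - <<'E'
from h import *
show()
for t in (.88,.7,.5,.3,.15,0,-.02):print(t,rel(handle(t)-[0,0,.0215],JY))
E
```

```text
t 3.48 tcp [0.634  0.1478 0.1707] F [1.4 5.2 5. ] w 0.0211 
q [-0.12  0.51 -0.28  1.66  0.16  0.99  1.03]
[[0.001, 0.09, 0.996], [0.001, 0.996, -0.09], [-1.0, 0.001, 0.001]]
0.88 ([0.0027, -0.0017, -0.0006], [-0.04, 0.01, -0.02])
0.7 ([-0.0137, -0.0018, -0.0167], [-0.04, 0.01, -0.02])
0.5 ([-0.0281, -0.0018, -0.0378], [-0.04, 0.01, -0.02])
0.3 ([-0.0381, -0.0019, -0.0614], [-0.04, 0.01, -0.02])
0.15 ([-0.0424, -0.002, -0.0801], [-0.04, 0.01, -0.02])
0 ([-0.0438, -0.0021, -0.0992], [-0.04, 0.01, -0.02])
-0.02 ([-0.0438, -0.0021, -0.1017], [-0.04, 0.01, -0.02])
```

Call:
carry_out(targets=[0.015, -0.012, 0, -0.012, 0, 0, 0, 0.015, -0.019, 0, -0.02, 0, 0, 0, 0.015, -0.026, 0, -0.03, 0, 0, 0, 0.015, -0.032, 0, -0.04, 0, 0, 0, 0.015, -0.037, 0, -0.051, 0, 0, 0, 0.015, -0.0405, 0, -0.061, 0, 0, 0, 0.015, -0.043, 0, -0.071, 0, 0, 0, 0.015, -0.0445, 0, -0.081, 0, 0, 0, 0.015, -0.0455, 0, -0.09, 0, 0, 0, 0.015, -0.046, 0, -0.098, 0, 0, 0, 0.015, -0.046, 0, -0.101, 0, 0, 0, 0.015, -0.046, 0, -0.101, 0, 0, 0])

```text
clock: 4.97
tcp_pos: [0.5342, 0.1569, 0.2181]
orientation: [0.072, 1.566, -0.069]
contact_force: [2.1, 2.2, 4.5]
grip_width: 0.0208
```

```bash
python3 - <<'E'
from h import *
show()
print(handle(0))
E
```

```text
t 4.97 tcp [0.5342 0.1569 0.2181] F [2.1 2.2 4.5] w 0.0208 
q [-0.14  0.32 -0.32  1.84  0.12  1.    0.98]
[[0.004, 0.09, 0.996], [0.002, 0.996, -0.09], [-1.0, 0.002, 0.004]]
[0.53495814 0.15462173 0.236     ]
```

Call:
carry_out(targets=[0.015, 0, 0, -0.004, 0, 0, 0, 0.015, 0, 0, -0.006, 0, 0, 0, 0.015, 0, 0, -0.006, 0, 0, 0])

```text
clock: 5.35
tcp_pos: [0.5312, 0.1572, 0.2183]
orientation: [0.074, 1.56, -0.069]
contact_force: [13.8, 3.5, -9.5]
grip_width: 0.0213
```

```bash
python3 -c "
from h import *
show()"
```

```text
t 5.35 tcp [0.5312 0.1572 0.2183] F [13.8  3.5 -9.5] w 0.0213 
q [-0.14  0.31 -0.32  1.85  0.12  0.99  0.97]
[[0.01, 0.091, 0.996], [0.003, 0.996, -0.091], [-1.0, 0.004, 0.009]]
```

Call:
carry_out(targets=[0.05, 0, 0, 0.001, 0, 0, 0, 0.05, 0, 0, 0.002, 0, 0, 0, 0.05, 0, 0, 0.002, 0, 0, 0, 0.05, -0.06, 0, 0.002, 0, 0, 0, 0.05, -0.1, -0.02, 0.002, 0, 0, 0, 0.05, -0.15, -0.09, -0.03, 0, 0, 0, 0.05, -0.15, -0.15, -0.04, 0, 0, 0, 0.05, -0.15, -0.21, -0.05, 0, 0, 0, 0.05, -0.15, -0.23, -0.05, 0, 0, 0, 0.05, -0.15, -0.23, -0.05, 0, 0, 0, 0.05, -0.15, -0.23, -0.05, 0, 0, 0])

```text
clock: 6.72
tcp_pos: [0.4588, -0.0669, 0.3668]
orientation: [0.074, 1.561, -0.068]
contact_force: [1.2, 0.8, -0.2]
grip_width: 0.05
```

```bash
python3 - <<'E'
from h import *
import json
show()
c=r.camera_info("wrist");json.dump({k:np.asarray(v).tolist() for k,v in c.items()},open("pics/wrist3.json","w"))
cv2.imwrite("pics/wrist3.png",r.grab_frame("wrist"))
print(proj([[.511,-.125,.203],[.4155,-.025,.16],pocket(0),pocket(2)],c))
E
```

```text
t 6.72 tcp [ 0.4588 -0.0669  0.3668] F [ 1.2  0.8 -0.2] w 0.05 
q [ 0.17  0.02 -0.16  1.84 -0.    1.27  1.49]
[[0.009, 0.09, 0.996], [0.004, 0.996, -0.09], [-1.0, 0.005, 0.009]]
[[203.06760612 227.30831168]
 [296.03744097 113.2406271 ]
 [364.3286402  181.83007201]
 [272.11407925 182.36890781]]
```

View pics/wrist3.png

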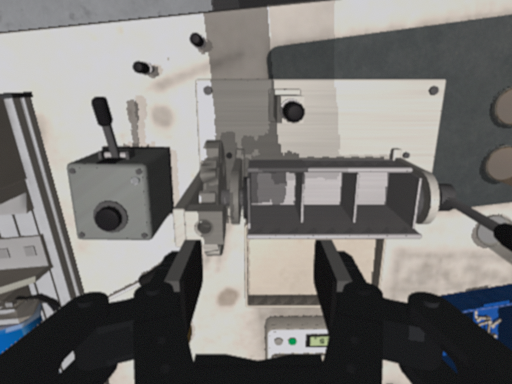

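```bash
python3 - <<'E'
from h import *
import json
c=json.load(open("pics/wrist3.json"));im=cv2.imread("pics/wrist3.png");g=cv2.cvtColor(im,cv2.COLOR_BGR2GRAY)
def blob(x0,y0,x1,y1,t):
    m=(g[y0:y1,x0:x1]<t).astype(np.uint8);k,l,st,ce=cv2.connectedComponentsWithStats(m)
    return [(np.round(ce[i]+[x0,y0],1).tolist(),st[i].tolist()) for i in range(1,k) if st[i,4]>8]
print(g[218:236:1,192:220:2])
print("bush",blob(196,218,216,236,75));print("pin",blob(275,95,315,130,45));print("btn",blob(88,198,130,238,45))
cs=[onz(p,c,.160) for p in([292,111],)];print(cs)
print(onz([204,227],c,.203),onz([204,227],c,.203)-AX)
print("alarm top corners",[np.round(onz(p,c,.113),3).tolist() for p in((68,167),(170,150),(79,238),(155,238))])
E
python3 -c "
import sys;sys.path.insert(0,'.')
from h import *
im=cv2.imread('pics/wrist3.png')
a=zoom(im,165,190,245,260,5);b=zoom(im,260,80,340,150,5);cv2.imwrite('pics/z3.png',np.hstack([a,b]))"
```

```text
[[205 204 207 159 118 119 119 121 125 124 123 123 124 123]
 [203 204 207 158 108 105 105 109 121 124 124 124 125 125]
 [205 206 206 156 111  98  89  93 110 124 126 126 125 125]
 [206 207 195 149 140  97  81  83  96 116 126 126 126 126]
 [205 205 176 131 131  91  77  78  83 104 122 125 125 126]
 [206 197 156 106  90  76  74  73  74  92 116 124 125 125]
 [205 183 145  84  65  73  76  76  76  84 109 123 122 123]
 [203 164 139  72  66  74  82  84  82  82 104 122 124 123]
 [204 162 140  68  67  73  79  85  85  76 101 121 124 125]
 [205 170 150  68  69  71  72  76  77  73 102 123 125 126]
 [208 171 153  74  68  71  70  71  69  73 105 123 126 126]
 [207 176 156  90  69  70  70  70  68  77 106 122 126 126]
 [206 184 160 120  73  69  69  70  67  84 109 122 125 125]
 [205 194 163 149  91  67  69  69  71  97 113 123 125 124]
 [206 203 167 164 124  75  72  74  84 108 118 126 127 126]
 [207 206 182 172 156  97  86  91 103 114 122 128 127 127]
 [207 207 198 176 163 110 104 108 113 117 126 127 126 126]
 [206 205 205 188 153 108 112 113 114 120 125 126 125 124]]
bush [([203.2, 228.3], [2, 6, 13, 9, 69])]
pin [([292.5, 111.6], [8, 7, 21, 20, 224])]
btn [([108.2, 218.1], [7, 8, 27, 25, 479])]
[array([ 0.41296381, -0.02886742,  0.16      ])]
[ 0.51076522 -0.12406322  0.203     ] [-0.01199596 -0.13720974  0.095     ]
alarm top corners [[0.457, -0.291, 0.113], [0.448, -0.168, 0.113], [0.548, -0.3, 0.113], [0.556, -0.206, 0.113]]
```

View pics/z3.png

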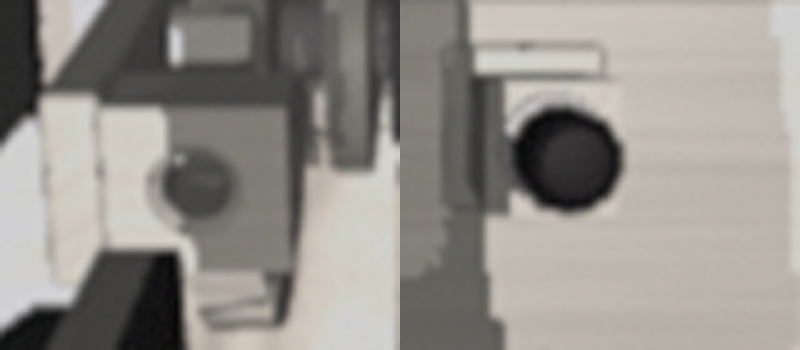

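```bash
python3 -c "
from h import *
print(rel([.4145,-.027,.22],JY),rel([.4145,-.027,.122],JY))"
```

```text
([0.1465, 0.0346, -0.0492], [-0.04, 0.1, -0.05]) ([0.2445, 0.0342, -0.05], [-0.04, 0.1, -0.05])
```

Call:
carry_out(targets=[0.05, 0.05, 0.034, -0.049, 0, 0, 0, 0.05, 0.1, 0.034, -0.049, 0, 0, 0, 0.05, 0.145, 0.034, -0.049, 0, 0.1, 0, 0.05, 0.145, 0.034, -0.049, 0, 0.1, 0, 0.05, 0.145, 0.034, -0.049, 0, 0.1, 0])

```text
clock: 7.4
tcp_pos: [0.4159, -0.0269, 0.223]
orientation: [0.073, 1.567, -0.065]
contact_force: [-0.1, 0.5, -0.6]
grip_width: 0.0498
```

```bash
python3 - <<'E'
from h import *
import json
show();print(rel([.4145,-.027,.122],JY))
for n in("wrist","scene","side"):
    c=r.camera_info(n);json.dump({k:np.asarray(v).tolist() for k,v in c.items()},open(f"pics/{n}4.json","w"))
    cv2.imwrite(f"pics/{n}4.png",r.grab_frame(n))
E
```

```text
t 7.4 tcp [ 0.4159 -0.0269  0.223 ] F [-0.1  0.5 -0.6] w 0.0498 
q [ 0.12  0.07 -0.21  2.13  0.01  0.94  1.39]
[[0.002, 0.088, 0.996], [0.005, 0.996, -0.088], [-1.0, 0.005, 0.002]]
([0.101, -0.0007, -0.0015], [-0.02, 0.02, -0.06])
```

Call:
carry_out(targets=[0.05, 0.04, 0, -0.001, 0, 0, 0, 0.05, 0.08, 0, -0.001, 0, 0, 0, 0.05, 0.101, 0, -0.001, 0, 0, 0, 0.05, 0.101, 0, -0.001, 0, 0, 0])

```text
clock: 8.05
tcp_pos: [0.4153, -0.0269, 0.1222]
orientation: [0.074, 1.567, -0.066]
contact_force: [1.3, -0.2, 0.3]
grip_width: 0.0502
```

```bash
python3 - <<'E'
from h import *
show();print(rel([.4145,-.027,.122],JY))
E
```

```text
t 8.05 tcp [ 0.4153 -0.0269  0.1222] F [ 1.3 -0.2  0.3] w 0.0502 
q [ 0.11  0.22 -0.21  2.24  0.07  0.68  1.33]
[[0.003, 0.089, 0.996], [0.005, 0.996, -0.089], [-1.0, 0.005, 0.002]]
([0.0002, -0.0001, -0.0008], [-0.04, 0.03, -0.05])
```

Call:
carry_out(targets=[0.01, 0, 0, 0, 0, 0, 0, 0.01, 0, 0, 0, 0, 0, 0, 0.01, 0, 0, 0, 0, 0, 0, 0.01, 0, 0, 0, 0, 0, 0, 0.01, 0, 0, 0, 0, 0, 0, 0.01, -0.03, 0, 0, 0, 0, 0, 0.01, -0.07, 0, 0, 0, 0, 0, 0.01, -0.12, 0, 0, 0, 0, 0, 0.01, -0.17, 0, 0, 0, 0, 0, 0.01, -0.17, 0, 0, 0, 0, 0], squeeze=50)

```text
clock: 9.3
tcp_pos: [0.4172, -0.0276, 0.2965]
orientation: [0.074, 1.558, -0.066]
contact_force: [0.5, 0.1, -0.6]
grip_width: 0.0205
```

```bash
python3 - <<'E'
from h import *
show();print(rel([.511,-.1245,.29],JY))
E
```

```text
t 9.3 tcp [ 0.4172 -0.0276  0.2965] F [ 0.5  0.1 -0.6] w 0.0205 
q [ 0.14 -0.02 -0.21  2.04 -0.01  1.11  1.41]
[[0.012, 0.089, 0.996], [0.004, 0.996, -0.089], [-1.0, 0.005, 0.011]]
([0.0072, -0.0882, 0.102], [-0.04, 0.13, -0.06])
```

Call:
carry_out(targets=[0.01, 0.0, -0.03, 0.04, 0, 0, 0, 0.01, 0.007, -0.06, 0.08, 0, 0.1, 0, 0.01, 0.007, -0.088, 0.102, 0, 0.1, 0, 0.01, 0.007, -0.088, 0.102, 0, 0.1, 0, 0.01, 0.007, -0.088, 0.102, 0, 0.1, 0])

```text
clock: 9.93
tcp_pos: [0.5102, -0.1236, 0.2893]
orientation: [0.074, 1.568, -0.065]
contact_force: [-1.2, 0.7, -0.8]
grip_width: 0.0199
```

```bash
python3 - <<'E'
from h import *
import json
show()
for n in("wrist","scene","side"):
    c=r.camera_info(n);json.dump({k:np.asarray(v).tolist() for k,v in c.items()},open(f"pics/{n}5.json","w"))
    cv2.imwrite(f"pics/{n}5.png",r.grab_frame(n))
    print(n,proj([[.511,-.1245,.203],[.511,-.1245,.28]],c).round(1).tolist())
s,d,w=[cv2.imread(f"pics/{n}5.png") for n in("scene","side","wrist")]
a=zoom(s,265,125,345,225,4);b=zoom(d,240,150,320,250,4)
cv2.imwrite("pics/z5.png",np.hstack([a,b]))
E
```

```text
t 9.93 tcp [ 0.5102 -0.1236  0.2893] F [-1.2  0.7 -0.8] w 0.0199 
q [ 0.22  0.18 -0.11  1.83  0.02  1.13  1.58]
[[0.001, 0.089, 0.996], [0.006, 0.996, -0.089], [-1.0, 0.006, 0.001]]
wrist [[257.5, 196.9], [258.4, 244.4]]
scene [[310.3, 194.1], [312.5, 163.1]]
side [[278.8, 224.8], [279.9, 200.9]]
```

View pics/z5.png

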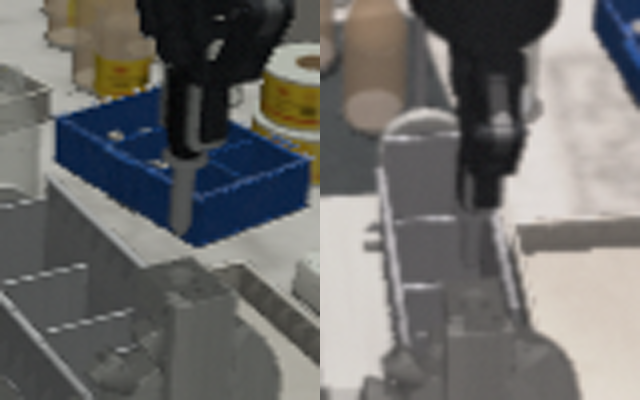

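```bash
python3 - <<'E'
from h import *
s,d,w=[cv2.imread(f"pics/{n}5.png") for n in("scene","side","wrist")]
f=lambda i,x,y,n,k:cv2.normalize(zoom(i,x-n//2,y-n//2,x+n//2,y+n//2,k),None,0,255,cv2.NORM_MINMAX)
A=f(s,310,185,36,11);B=cv2.convertScaleAbs(f(d,278,215,36,11),alpha=1.6);C=f(w,258,205,66,6)
for i in(A,B,C):
    for k in range(0,396,99): cv2.line(i,(k,0),(k,6),(0,0,255),2);cv2.line(i,(0,k),(6,k),(0,0,255),2)
cv2.imwrite("pics/z6.png",cv2.resize(np.hstack([A,B,C]),(798,266)) if 0 else np.vstack([np.hstack([A,B])[:300],np.hstack([C,C*0])[60:360]]))
E
```

```text
(no output)
```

View pics/z6.png

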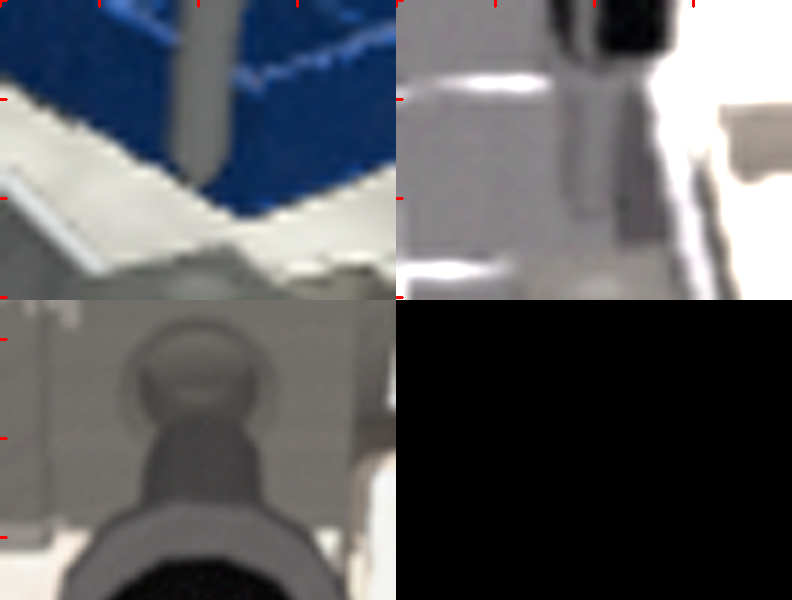

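```bash
python3 - <<'E'
from h import *
import json
C={n:json.load(open(f"pics/{n}5.json")) for n in("wrist","scene","side")}
print("tip",tri([((310.2,183.8),C["scene"]),((277.5,216.3),C["side"])]))
print("hole",tri([((311,193.3),C["scene"]),((278.4,225.3),C["side"])]),onz((258.2,198.2),C["wrist"],.203))
# wrist line of pin collar: centre px of collar outer arc; collar underside z
for z in(.277,.281): print(onz((258.7,172+(497-300+60)/6),C["wrist"],z))
print(proj([[.51,-.1236,.232],[.505,-.1236,.232],[.51,-.1236,.28]],C["wrist"]),proj([[.51,-.1236,.232]],C["scene"]),proj([[.51,-.1236,.232]],C["side"]))
E
```

```text
tip (array([ 0.50727039, -0.12531935,  0.23152451]), np.float64(0.0008665367665740678))
hole (array([ 0.50820494, -0.13098313,  0.20880862]), np.float64(0.0005064134554533955)) [ 0.51196826 -0.1241161   0.203     ]
[ 0.49687223 -0.12308839  0.277     ]
[ 0.49538585 -0.12299242  0.281     ]
[[259.10134804 209.32155603]
 [258.38557063 201.67499836]
 [260.09515969 242.40801573]] [[310.51507334 182.6877392 ]] [[278.66210169 215.82557465]]
```

Call:
carry_out(targets=[0.01, 0, -0.0007, 0.0033, 0, 0, 0, 0.01, 0.012, -0.0007, 0.0033, 0, 0, 0, 0.01, 0.024, -0.0007, 0.0033, 0, 0, 0, 0.01, 0.033, -0.0007, 0.0033, 0, 0, 0, 0.01, 0.041, -0.0007, 0.0033, 0, 0, 0, 0.01, 0.041, -0.0007, 0.0033, 0, 0, 0])

```text
clock: 10.82
tcp_pos: [0.5134, -0.1239, 0.2484]
orientation: [0.073, 1.568, -0.064]
contact_force: [-0.6, -0.2, -1.1]
grip_width: 0.0194
```

```bash
python3 - <<'E'
from h import *
show()
E
```

```text
t 10.82 tcp [ 0.5134 -0.1239  0.2484] F [-0.6 -0.2 -1.1] w 0.0194 
q [ 0.22  0.22 -0.12  1.88  0.02  1.04  1.58]
[[0.002, 0.088, 0.996], [0.006, 0.996, -0.088], [-1.0, 0.006, 0.001]]
```

Call:
carry_out(targets=[0.01, 0.008, 0, 0, 0, 0, 0, 0.01, 0.014, 0, 0, 0, 0, 0, 0.01, 0.02, 0, 0, 0, 0, 0, 0.01, 0.026, 0, 0, 0, 0, 0, 0.01, 0.031, 0, 0, 0, 0, 0, 0.01, 0.033, 0, 0, 0, 0, 0, 0.01, 0.033, 0, 0, 0, 0, 0])

```text
clock: 11.7
tcp_pos: [0.5135, -0.1237, 0.2166]
orientation: [0.073, 1.568, -0.065]
contact_force: [-4.5, 0.0, 9.3]
grip_width: 0.02
```

```bash
python3 - <<'E'
from h import *
show()
E
```

```text
t 11.7 tcp [ 0.5135 -0.1237  0.2166] F [-4.5  0.   9.3] w 0.02 
q [ 0.22  0.26 -0.12  1.92  0.03  0.97  1.57]
[[0.002, 0.088, 0.996], [0.006, 0.996, -0.088], [-1.0, 0.006, 0.001]]
```

Call:
carry_out(targets=[0.045, 0, 0, 0, 0, 0, 0, 0.045, 0, 0, 0, 0, 0, 0, 0.045, 0, 0, 0, 0, 0, 0, 0.045, -0.05, 0, 0, 0, 0, 0, 0.045, -0.1, 0, 0, 0, 0, 0, 0.045, -0.16, 0.06, 0, 2, 0, 0, 0.045, -0.19, 0.12, -0.01, 4, 0, 0, 0.045, -0.19, 0.18, -0.02, 6, 0, 0, 0.045, -0.19, 0.24, -0.04, 8, 0, 0, 0.045, -0.19, 0.3, -0.05, 10, 0, 0, 0.045, -0.19, 0.36, -0.055, 12, 0, 0, 0.045, -0.19, 0.39, -0.055, 14, 0, 0])

```text
clock: 13.2
tcp_pos: [0.4928, 0.2495, 0.4087]
orientation: [0.986, 1.339, -0.977]
contact_force: [1.2, 0.1, 0.7]
grip_width: 0.0451
```

```bash
python3 - <<'E'
from h import *
show();print(rel([.49,.27,.40],JX))
E
```

```text
t 13.2 tcp [0.4928 0.2495 0.4087] F [1.2 0.1 0.7] w 0.0451 
q [-0.3   0.17 -0.33  1.58  0.05  1.39 -0.33]
[[0.003, 0.954, 0.301], [0.005, 0.301, -0.954], [-1.0, 0.004, -0.004]]
([0.0088, 0.0035, -0.0203], [4.49, -0.06, -0.04])
```

Call:
carry_out(targets=[0.045, 0.009, 0.003, -0.02, 2, 0, 0, 0.045, 0.009, 0.003, -0.02, 4, 0, 0, 0.045, 0.009, 0.003, -0.02, 4.5, 0, 0, 0.045, 0.009, 0.003, -0.02, 4.5, 0, 0])

```text
clock: 13.7
tcp_pos: [0.4896, 0.2696, 0.3995]
orientation: [1.277, 1.169, -1.269]
contact_force: [-0.3, -0.2, -0.7]
grip_width: 0.0454
```

```bash
python3 - <<'E'
from h import *
import json
show()
I={}
for n in("wrist","scene","side"):
    c=r.camera_info(n);json.dump({k:np.asarray(v).tolist() for k,v in c.items()},open(f"pics/{n}6.json","w"))
    I[n]=r.grab_frame(n);cv2.imwrite(f"pics/{n}6.png",I[n])
c=r.camera_info("wrist")
h=cv2.cvtColor(I["wrist"],cv2.COLOR_BGR2HSV);m=cv2.inRange(h,(22,150,90),(34,255,255));k,l,st,ce=cv2.connectedComponentsWithStats(m)
for i in range(1,k):
    if st[i,4]>60: print(np.round(ce[i],1),st[i].tolist(),np.round(onz(ce[i],c,.164),4))
f=lambda i,x,y,n,k:cv2.normalize(zoom(i,x-n//2,y-n//2,x+n//2,y+n//2,k),None,0,255,cv2.NORM_MINMAX)
cv2.imwrite("pics/z7.png",np.hstack([cv2.resize(I["wrist"],(400,300)),f(I["scene"],311,185,60,5),])[:300] if 0 else np.vstack([np.hstack([f(I["scene"],311,180,66,6),f(I["side"],278,215,66,6)])[:300],np.hstack([cv2.resize(I["wrist"],(396,297)),np.zeros((297,396,3),np.uint8)])]))
E
```

```text
t 13.7 tcp [0.4896 0.2696 0.3995] F [-0.3 -0.2 -0.7] w 0.0454 
q [-0.36  0.19 -0.3   1.59  0.05  1.37 -0.75]
[[0.002, 0.996, -0.086], [0.005, -0.086, -0.996], [-1.0, 0.002, -0.005]]
[504.1   2.9] [498, 0, 14, 13, 73] [0.7486 0.4029 0.164 ]
[239.5  48.5] [225, 33, 29, 32, 724] [0.4826 0.3838 0.164 ]
[211.2 135.5] [198, 122, 28, 28, 608] [0.4427 0.2983 0.164 ]
[290.1 136. ] [277, 123, 27, 27, 583] [0.5289 0.2902 0.164 ]
```

View pics/z7.png

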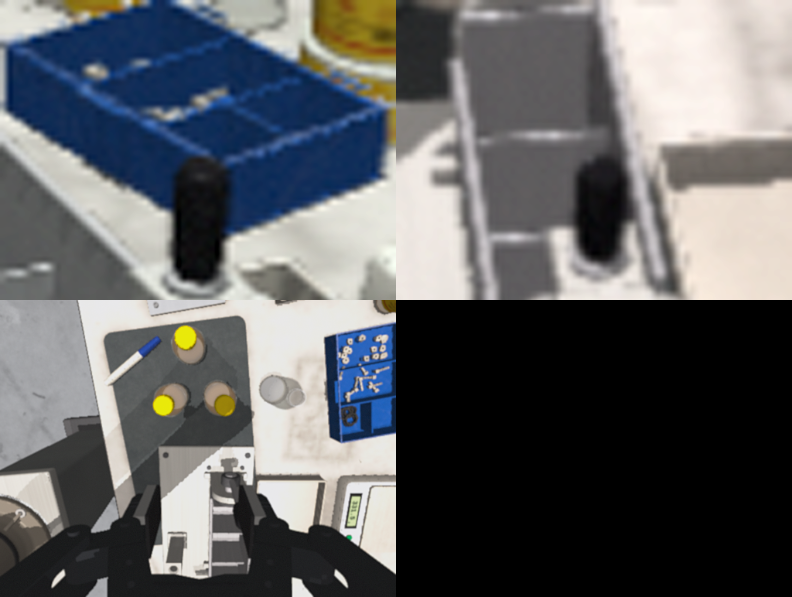

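```bash
python3 -c "
from h import *
print(rel([.528,.289,.23],JX),rel([.528,.289,.14],JX))"
```

```text
([0.1699, 0.0362, -0.0219], [-0.01, -0.06, -0.02]) ([0.2599, 0.036, -0.0214], [-0.01, -0.06, -0.02])
```

Call:
carry_out(targets=[0.055, 0.06, 0.036, -0.022, 0, 0, 0, 0.055, 0.12, 0.036, -0.022, 0, 0, 0, 0.055, 0.17, 0.036, -0.022, 0, 0, 0, 0.055, 0.2, 0.036, -0.022, 0, 0, 0, 0.055, 0.24, 0.036, -0.022, 0, 0, 0, 0.055, 0.26, 0.036, -0.022, 0, 0, 0, 0.055, 0.26, 0.036, -0.022, 0, 0, 0, 0.02, 0.26, 0.036, -0.022, 0, 0, 0, 0.02, 0.26, 0.036, -0.022, 0, 0, 0, 0.02, 0.26, 0.036, -0.022, 0, 0, 0, 0.02, 0.26, 0.036, -0.022, 0, 0, 0], squeeze=45)

```text
clock: 15.22
tcp_pos: [0.5286, 0.2904, 0.1415]
orientation: [1.28, 1.169, -1.266]
contact_force: [-1.5, -0.1, 8.2]
grip_width: 0.0279
```

```bash
python3 -c "
from h import *
show();print(pocket(0),pocket(1),pocket(2))
for i in range(3):print(rel(pocket(i)+[0,0,.40],JX))"
```

```text
t 15.22 tcp [0.5286 0.2904 0.1415] F [-1.5 -0.1  8.2] w 0.0279 
q [-0.39  0.47 -0.28  1.81  0.16  0.88 -0.83]
[[0.004, 0.996, -0.086], [0.007, -0.086, -0.996], [-1.0, 0.004, -0.007]]
[0.5283443 0.0779063 0.043    ] [0.52276119 0.01314652 0.043     ] [ 0.51717808 -0.05161326  0.043     ]
([-0.303, 0.0192, 0.2096], [-0.0, -0.08, -0.04])
([-0.3034, 0.0192, 0.2746], [-0.0, -0.08, -0.04])
([-0.3039, 0.0193, 0.3396], [-0.0, -0.08, -0.04])
```

```bash
python3 - <<'E'
from h import *
import json
c=json.load(open("pics/wrist3.json"));g=cv2.cvtColor(cv2.imread("pics/wrist3.png"),cv2.COLOR_BGR2GRAY)
A0=AX*[1,1,0]
for s in(.0325,-.0325):
    print("div",s,proj([A0+s*yh+x*xh+[0,0,.113] for x in(-.03,0,.03)],c).round(1).tolist())
for s in(.098,-.098): print("end",s,proj([A0+s*yh+x*xh+[0,0,.133] for x in(-.03,.03)],c).round(1).tolist())
print("front top",proj([A0-.031*xh+[0,0,.103],A0-.035*xh+[0,0,.103]],c).round(1).tolist(),"back top",proj([A0+.031*xh+[0,0,.148],A0+.035*xh+[0,0,.148]],c).round(1).tolist())
for v in(190,212):print(v,list(zip(range(240,256),g[v,240:256])),list(zip(range(294,310),g[v,294:310])),list(zip(range(348,364),g[v,348:364])),list(zip(range(408,424),g[v,408:424])))
for u in(275,330): print(u,list(zip(range(152,176),g[152:176,u])),list(zip(range(228,242),g[228:242,u])))
E
```

```text
div 0.0325 [[356.9, 173.3], [355.0, 197.3], [353.1, 220.3]]
div -0.0325 [[302.3, 173.6], [301.5, 197.6], [300.7, 220.6]]
end 0.098 [[419.6, 177.2], [412.8, 226.2]]
end -0.098 [[246.7, 178.2], [247.4, 227.3]]
front top [[328.0, 170.6], [328.2, 167.4]] back top [[332.9, 232.7], [332.7, 235.9]]
190 [(240, np.uint8(65)), (241, np.uint8(66)), (242, np.uint8(61)), (243, np.uint8(53)), (244, np.uint8(51)), (245, np.uint8(49)), (246, np.uint8(55)), (247, np.uint8(84)), (248, np.uint8(104)), (249, np.uint8(92)), (250, np.uint8(70)), (251, np.uint8(75)), (252, np.uint8(86)), (253, np.uint8(86)), (254, np.uint8(83)), (255, np.uint8(84))] [(294, np.uint8(142)), (295, np.uint8(86)), (296, np.uint8(55)), (297, np.uint8(53)), (298, np.uint8(56)), (299, np.uint8(53)), (300, np.uint8(49)), (301, np.uint8(80)), (302, np.uint8(136)), (303, np.uint8(159)), (304, np.uint8(175)), (305, np.uint8(186)), (306, np.uint8(187)), (307, np.uint8(187)), (308, np.uint8(187)), (309, np.uint8(187))] [(348, np.uint8(54)), (349, np.uint8(55)), (350, np.uint8(56)), (351, np.uint8(55)), (352, np.uint8(57)), (353, np.uint
[... 2869 characters left out ...]
.uint8(143)), (158, np.uint8(97)), (159, np.uint8(84)), (160, np.uint8(78)), (161, np.uint8(70)), (162, np.uint8(66)), (163, np.uint8(66)), (164, np.uint8(63)), (165, np.uint8(62)), (166, np.uint8(68)), (167, np.uint8(98)), (168, np.uint8(137)), (169, np.uint8(166)), (170, np.uint8(164)), (171, np.uint8(144)), (172, np.uint8(149)), (173, np.uint8(162)), (174, np.uint8(165)), (175, np.uint8(165))] [(228, np.uint8(67)), (229, np.uint8(65)), (230, np.uint8(63)), (231, np.uint8(63)), (232, np.uint8(60)), (233, np.uint8(79)), (234, np.uint8(121)), (235, np.uint8(165)), (236, np.uint8(193)), (237, np.uint8(189)), (238, np.uint8(162)), (239, np.uint8(127)), (240, np.uint8(86)), (241, np.uint8(62))]
```

```bash
cat >> h.py <<'E'
def pk(i,dy=0.001): return pocket(i)+.0008*xh+.001*yh+[0,dy,0]
E
python3 -c "
from h import *
p=pk(2);p[2]=.43;print(p,rel(p,JX))"
```

```text
[ 0.51806101 -0.04968567  0.43      ] ([-0.2909, 0.0199, 0.3377], [-0.0, -0.08, -0.04])
```

Call:
carry_out(targets=[0.02, -0.02, 0, 0, 0, 0, 0, 0.02, -0.06, 0, 0, 0, 0, 0, 0.02, -0.11, 0, 0, 0, 0, 0, 0.02, -0.16, 0, 0, 0, 0, 0, 0.02, -0.21, 0, 0, 0, 0, 0, 0.02, -0.26, 0, 0.02, 0, -0.05, 0, 0.02, -0.291, 0.005, 0.07, 0, -0.1, 0, 0.02, -0.291, 0.01, 0.12, 0, -0.1, 0, 0.02, -0.291, 0.015, 0.17, 0, -0.1, 0, 0.02, -0.291, 0.02, 0.22, 0, -0.1, 0, 0.02, -0.291, 0.02, 0.27, 0, -0.1, 0, 0.02, -0.291, 0.02, 0.31, 0, -0.1, 0])

```text
clock: 16.73
tcp_pos: [0.5196, -0.0248, 0.4298]
orientation: [1.273, 1.162, -1.273]
contact_force: [1.4, 0.5, -4.1]
grip_width: 0.0271
```

```bash
python3 -c "
from h import *
show();p=pk(2);p[2]=.184;print(rel(p,JX))"
```

```text
t 16.73 tcp [ 0.5196 -0.0248  0.4298] F [ 1.4  0.5 -4.1] w 0.0271 
q [ 0.01  0.09 -0.09  1.62  0.01  1.42 -0.17]
[[0.003, 0.996, -0.088], [-0.003, -0.088, -0.996], [-1.0, 0.003, 0.002]]
([0.2459, -0.0001, 0.0244], [-0.03, 0.03, -0.03])
```

Call:
carry_out(targets=[0.02, 0, 0, 0.02, 0, 0, 0, 0.02, 0.04, 0, 0.0245, 0, 0, 0, 0.02, 0.08, 0, 0.0245, 0, 0, 0, 0.02, 0.12, 0, 0.0245, 0, 0, 0, 0.02, 0.14, 0, 0.0245, 0, 0, 0, 0.02, 0.16, 0, 0.0245, 0, 0, 0, 0.02, 0.18, 0, 0.0245, 0, 0, 0, 0.02, 0.2, 0, 0.0245, 0, 0, 0, 0.02, 0.22, 0, 0.0245, 0, 0, 0, 0.02, 0.235, 0, 0.0245, 0, 0, 0, 0.02, 0.243, 0, 0.0245, 0, 0, 0, 0.02, 0.243, 0, 0.0245, 0, 0, 0])

```text
clock: 18.23
tcp_pos: [0.5179, -0.0498, 0.1866]
orientation: [1.273, 1.163, -1.274]
contact_force: [0.2, 0.6, -3.4]
grip_width: 0.0278
```

```bash
python3 -c "
from h import *
show();p=pk(2);p[2]=.184;print(rel(p,JX))"
```

```text
t 18.23 tcp [ 0.5179 -0.0498  0.1866] F [ 0.2  0.6 -3.4] w 0.0278 
q [ 0.04  0.28 -0.08  1.97  0.03  0.9  -0.14]
[[0.002, 0.996, -0.088], [-0.003, -0.088, -0.996], [-1.0, 0.002, 0.003]]
([0.0026, 0.0002, -0.0002], [-0.02, 0.03, -0.02])
```

Call:
carry_out(targets=[0.02, 0.003, 0, 0, 0, 0, 0, 0.02, 0.0045, 0, 0, 0, 0, 0, 0.055, 0.0045, 0, 0, 0, 0, 0, 0.055, 0.0045, 0, 0, 0, 0, 0, 0.055, 0.0045, 0, 0, 0, 0, 0, 0.055, -0.04, 0, 0, 0, 0, 0, 0.055, -0.09, 0, 0, 0, 0, 0, 0.055, -0.15, -0.02, -0.04, 0, 0, 0, 0.055, -0.17, -0.05, -0.1, 0, 0, 0, 0.055, -0.17, -0.08, -0.16, 0, 0, 0, 0.055, -0.17, -0.1, -0.22, 0, 0, 0, 0.055, -0.17, -0.105, -0.28, 0, 0, 0])

```text
clock: 19.73
tcp_pos: [0.438, 0.2215, 0.3566]
orientation: [1.274, 1.162, -1.272]
contact_force: [1.2, 0.6, 0.6]
grip_width: 0.0551
```

```bash
python3 -c "
from h import *
show();print(rel([.442,.297,.23],JX),rel([.442,.297,.14],JX))"
```

```text
t 19.73 tcp [0.438  0.2215 0.3566] F [1.2 0.6 0.6] w 0.0551 
q [-0.28  0.09 -0.34  1.8   0.03  1.26 -0.72]
[[0.004, 0.996, -0.088], [-0.002, -0.088, -0.996], [-1.0, 0.004, 0.002]]
([0.1264, -0.0032, -0.0758], [-0.03, 0.02, -0.05]) ([0.2164, -0.0035, -0.076], [-0.03, 0.02, -0.05])
```

Call:
carry_out(targets=[0.055, 0.02, 0, -0.05, 0, 0, 0, 0.055, 0.06, -0.003, -0.076, 0, 0, 0, 0.055, 0.11, -0.003, -0.076, 0, 0, 0, 0.055, 0.13, -0.003, -0.076, 0, 0, 0, 0.055, 0.17, -0.003, -0.076, 0, 0, 0, 0.055, 0.2, -0.003, -0.076, 0, 0, 0, 0.055, 0.216, -0.003, -0.076, 0, 0, 0, 0.055, 0.216, -0.003, -0.076, 0, 0, 0, 0.02, 0.216, -0.003, -0.076, 0, 0, 0, 0.02, 0.216, -0.003, -0.076, 0, 0, 0, 0.02, 0.216, -0.003, -0.076, 0, 0, 0, 0.02, 0.216, -0.003, -0.076, 0, 0, 0])

```text
clock: 21.22
tcp_pos: [0.4433, 0.2978, 0.1418]
orientation: [1.277, 1.161, -1.27]
contact_force: [-0.6, -0.8, 6.9]
grip_width: 0.0278
```

```bash
python3 -c "
from h import *
show();p=pk(1);p[2]=.43;print(p,rel(p,JX))"
```

```text
t 21.22 tcp [0.4433 0.2978 0.1418] F [-0.6 -0.8  6.9] w 0.0278 
q [-0.41  0.38 -0.36  1.96  0.19  0.83 -0.97]
[[0.006, 0.996, -0.088], [-0.001, -0.088, -0.996], [-1.0, 0.006, 0.0]]
[0.52364412 0.01507411 0.43      ] ([-0.2875, 0.1067, 0.2746], [-0.03, 0.0, -0.07])
```

Call:
carry_out(targets=[0.02, -0.02, 0, 0, 0, 0, 0, 0.02, -0.06, 0, 0, 0, 0, 0, 0.02, -0.11, 0, 0, 0, 0, 0, 0.02, -0.16, 0, 0, 0, 0, 0, 0.02, -0.21, 0, 0, 0, 0, 0, 0.02, -0.26, 0.01, 0.02, 0, 0, 0, 0.02, -0.288, 0.03, 0.07, 0, 0, 0, 0.02, -0.288, 0.05, 0.12, 0, 0, 0, 0.02, -0.288, 0.07, 0.17, 0, 0, 0, 0.02, -0.288, 0.09, 0.22, 0, 0, 0, 0.02, -0.288, 0.107, 0.26, 0, 0, 0, 0.02, -0.288, 0.107, 0.275, 0, 0, 0])

```text
clock: 22.72
tcp_pos: [0.5238, 0.0109, 0.4296]
orientation: [1.279, 1.159, -1.275]
contact_force: [-0.5, 0.5, -4.0]
grip_width: 0.0277
```

```bash
python3 -c "
from h import *
show();p=pk(1);p[2]=.184;print(rel(p,JX))"
```

```text
t 22.72 tcp [0.5238 0.0109 0.4296] F [-0.5  0.5 -4. ] w 0.0277 
q [-0.01  0.1  -0.14  1.62  0.02  1.42 -0.25]
[[0.004, 0.996, -0.093], [-0.002, -0.093, -0.996], [-1.0, 0.005, 0.002]]
([0.2456, -0.0017, -0.0045], [-0.09, 0.02, -0.05])
```

Call:
carry_out(targets=[0.02, 0, -0.0015, -0.0045, 0, 0, 0, 0.02, 0.04, -0.0015, -0.0045, 0, 0, 0, 0.02, 0.08, -0.0015, -0.0045, 0, 0, 0, 0.02, 0.12, -0.0015, -0.0045, 0, 0, 0, 0.02, 0.14, -0.0015, -0.0045, 0, 0, 0, 0.02, 0.16, -0.0015, -0.0045, 0, 0, 0, 0.02, 0.18, -0.0015, -0.0045, 0, 0, 0, 0.02, 0.2, -0.0015, -0.0045, 0, 0, 0, 0.02, 0.22, -0.0015, -0.0045, 0, 0, 0, 0.02, 0.235, -0.0015, -0.0045, 0, 0, 0, 0.02, 0.243, -0.0015, -0.0045, 0, 0, 0, 0.02, 0.243, -0.0015, -0.0045, 0, 0, 0])

```text
clock: 24.22
tcp_pos: [0.5236, 0.0155, 0.1864]
orientation: [1.278, 1.16, -1.275]
contact_force: [0.3, -0.8, -3.1]
grip_width: 0.0279
```

```bash
python3 -c "
from h import *
show();p=pk(1);p[2]=.184;print(rel(p,JX))"
```

```text
t 24.22 tcp [0.5236 0.0155 0.1864] F [ 0.3 -0.8 -3.1] w 0.0279 
q [-0.02  0.29 -0.15  1.96  0.06  0.9  -0.3 ]
[[0.004, 0.996, -0.093], [-0.002, -0.093, -0.996], [-1.0, 0.004, 0.001]]
([0.0024, 0.0, 0.0004], [-0.08, 0.02, -0.04])
```

Call:
carry_out(targets=[0.02, 0.003, 0, 0, 0, 0, 0, 0.02, 0.0045, 0, 0, 0, 0, 0, 0.055, 0.0045, 0, 0, 0, 0, 0, 0.055, 0.0045, 0, 0, 0, 0, 0, 0.055, 0.0045, 0, 0, 0, 0, 0, 0.055, -0.04, 0, 0, 0, 0, 0, 0.055, -0.09, 0, 0, 0, 0, 0, 0.055, -0.15, -0.02, -0.04, 0, 0, 0, 0.055, -0.17, -0.04, -0.1, 0, 0, 0, 0.055, -0.17, -0.06, -0.16, 0, 0, 0, 0.055, -0.17, -0.07, -0.22, 0, 0, 0, 0.055, -0.17, -0.075, -0.28, 0, 0, 0])

```text
clock: 25.72
tcp_pos: [0.474, 0.2937, 0.3565]
orientation: [1.279, 1.159, -1.274]
contact_force: [0.7, -1.1, 0.6]
grip_width: 0.0552
```

```bash
python3 -c "
from h import *
import cv2,numpy as np
show();print(rel([.482,.381,.23],JX),rel([.482,.381,.14],JX))
c=r.camera_info('wrist');im=r.grab_frame('wrist');cv2.imwrite('pics/wrist8.png',im)
h=cv2.cvtColor(im,cv2.COLOR_BGR2HSV);m=cv2.inRange(h,(22,150,90),(34,255,255));k,l,st,ce=cv2.connectedComponentsWithStats(m)
for i in range(1,k):
    if st[i,4]>60: print(np.round(ce[i],1),st[i].tolist(),np.round(onz(ce[i],c,.164),4))
"
```

```text
t 25.72 tcp [0.474  0.2937 0.3565] F [ 0.7 -1.1  0.6] w 0.0552 
q [-0.37  0.21 -0.36  1.66  0.08  1.29 -0.83]
[[0.005, 0.996, -0.093], [-0.001, -0.093, -0.996], [-1.0, 0.005, 0.001]]
([0.1264, -0.0008, -0.0878], [-0.08, 0.01, -0.06]) ([0.2164, -0.0013, -0.0879], [-0.08, 0.01, -0.06])
[255.1  67.4] [240, 51, 32, 34, 847] [0.4824 0.3842 0.164 ]
```

Call:
carry_out(targets=[0.055, 0.02, 0, -0.05, 0, 0, 0, 0.055, 0.06, -0.001, -0.089, 0, 0, 0, 0.055, 0.11, -0.001, -0.089, 0, 0, 0, 0.055, 0.13, -0.001, -0.089, 0, 0, 0, 0.055, 0.17, -0.001, -0.089, 0, 0, 0, 0.055, 0.2, -0.001, -0.089, 0, 0, 0, 0.055, 0.216, -0.001, -0.089, 0, 0, 0, 0.055, 0.216, -0.001, -0.089, 0, 0, 0, 0.02, 0.216, -0.001, -0.089, 0, 0, 0, 0.02, 0.216, -0.001, -0.089, 0, 0, 0, 0.02, 0.216, -0.001, -0.089, 0, 0, 0, 0.02, 0.216, -0.001, -0.089, 0, 0, 0])

```text
clock: 27.28
tcp_pos: [0.4794, 0.3941, 0.1422]
orientation: [1.278, 1.17, -1.262]
contact_force: [0.2, -0.5, 6.6]
grip_width: 0.0276
```

```bash
python3 -c "
from h import *
show();p=pk(0,0);p[2]=.43;print(p,rel(p,JX))"
```

```text
t 27.28 tcp [0.4794 0.3941 0.1422] F [ 0.2 -0.5  6.6] w 0.0276 
q [-0.52  0.5  -0.36  1.76  0.22  0.91 -1.06]
[[0.006, 0.997, -0.083], [0.007, -0.083, -0.997], [-1.0, 0.005, -0.007]]
[0.52922724 0.07883389 0.43      ] ([-0.2897, 0.0774, 0.3079], [0.03, -0.08, -0.06])
```

Call:
carry_out(targets=[0.055, 0, 0, 0, 0, 0, 0, 0.055, 0, 0, 0, 0, 0, 0, 0.055, 0, 0, 0, 0, 0, 0, 0.055, 0, 0.003, 0.011, 0, 0, 0, 0.055, 0, 0.003, 0.011, 0, 0, 0, 0.055, 0, 0.003, 0.011, 0, 0, 0, 0.055, 0, 0.003, 0.011, 0, 0, 0, 0.02, 0, 0.003, 0.011, 0, 0, 0, 0.02, 0, 0.003, 0.011, 0, 0, 0, 0.02, 0, 0.003, 0.011, 0, 0, 0, 0.02, 0, 0.003, 0.011, 0, 0, 0])

```text
clock: 28.65
tcp_pos: [0.4815, 0.383, 0.1423]
orientation: [1.278, 1.17, -1.262]
contact_force: [-0.6, 0.3, 1.9]
grip_width: 0.0275
```

```bash
python3 -c "
from h import *
show();p=pk(0,0.001);p[2]=.43;print(p,rel(p,JX))
import cv2
for n in('scene','side'):cv2.imwrite(f'pics/{n}9.png',r.grab_frame(n))
print(proj([[.482,.3825,.158],[.482,.3825,.002]],r.camera_info('side')).round(),proj([[.482,.3825,.158]],r.camera_info('scene')).round())
"
```

```text
t 28.65 tcp [0.4815 0.383  0.1423] F [-0.6  0.3  1.9] w 0.0275 
q [-0.5   0.5  -0.36  1.77  0.22  0.9  -1.04]
[[0.006, 0.997, -0.083], [0.007, -0.083, -0.997], [-1.0, 0.006, -0.008]]
[0.52922724 0.07983389 0.43      ] ([-0.2895, 0.0743, 0.296], [0.03, -0.09, -0.06])
[[235. 126.]
 [236. 164.]] [[211. 139.]]
```

Call:
carry_out(targets=[0.02, -0.02, 0, 0, 0, 0, 0, 0.02, -0.06, 0, 0, 0, 0, 0, 0.02, -0.11, 0, 0, 0, 0, 0, 0.02, -0.16, 0, 0, 0, 0, 0, 0.02, -0.21, 0, 0, 0, 0, 0, 0.02, -0.26, 0.01, 0.02, 0, 0, 0, 0.02, -0.289, 0.03, 0.07, 0, -0.1, 0, 0.02, -0.289, 0.05, 0.13, 0, -0.1, 0, 0.02, -0.289, 0.06, 0.19, 0, -0.1, 0, 0.02, -0.289, 0.074, 0.24, 0, -0.1, 0, 0.02, -0.289, 0.074, 0.296, 0, -0.1, 0, 0.02, -0.289, 0.074, 0.296, 0, -0.1, 0])

```text
clock: 30.25
tcp_pos: [0.5285, 0.0736, 0.4302]
orientation: [1.277, 1.157, -1.275]
contact_force: [0.7, 2.0, -3.3]
grip_width: 0.0276
```

Call:
carry_out(targets=[0.02, 0, 0, 0, 0, 0, 0, 0.02, 0, 0, 0, 0, 0, 0])

```text
clock: 30.5
tcp_pos: [0.5283, 0.0742, 0.4305]
orientation: [1.276, 1.158, -1.274]
contact_force: [-0.2, -0.2, -2.8]
grip_width: 0.0281
```

```bash
python3 -c "
from h import *
show();p=pk(0,0.0);p[2]=.184;print(rel(p,JX))
import cv2,numpy as np,json
I=[]
for n in('scene','side'):
    im=r.grab_frame(n);cv2.imwrite(f'pics/{n}10.png',im);I.append(im)
    m=cv2.inRange(cv2.cvtColor(im,cv2.COLOR_BGR2HSV),(22,130,90),(34,255,255));k,l,st,ce=cv2.connectedComponentsWithStats(m)
    print(n,[(np.round(ce[i],1).tolist(),st[i].tolist()) for i in range(1,k) if st[i,4]>30 and 190<ce[i][0]<340 and ce[i][1]>60])
    print(proj([pk(i)+[0,0,.156] for i in range(3)],r.camera_info(n)).round(1).tolist())
a=zoom(I[0],190,20,350,220,2.4);b=zoom(I[1],190,60,350,260,2.4);cv2.imwrite('pics/z10.png',np.hstack([a,b]))
"
```

```text
t 30.5 tcp [0.5283 0.0742 0.4305] F [-0.2 -0.2 -2.8] w 0.0281 
q [-0.06  0.12 -0.22  1.59  0.03  1.43 -0.38]
[[0.006, 0.996, -0.091], [-0.004, -0.091, -0.996], [-1.0, 0.006, 0.004]]
([0.2465, -0.0009, -0.0057], [-0.06, 0.04, -0.07])
scene [([274.5, 64.4], [271, 59, 9, 12, 96]), ([300.3, 100.8], [294, 94, 13, 14, 100]), ([293.6, 113.0], [287, 106, 14, 15, 125]), ([294.5, 143.5], [288, 139, 15, 11, 90]), ([235.9, 145.9], [228, 141, 17, 12, 67]), ([281.3, 170.1], [276, 164, 12, 13, 130]), ([294.4, 181.6], [289, 175, 13, 14, 148])]
[[271.1, 159.4], [282.2, 169.6], [294.5, 180.9]]
side [([337.0, 80.5], [333, 76, 9, 10, 66]), ([270.8, 92.7], [266, 86, 11, 14, 140]), ([337.2, 96.6], [333, 92, 10, 10, 86]), ([337.3, 108.1], [333, 103, 9, 11, 79]), ([332.4, 136.7], [327, 131, 12, 12, 63]), ([270.5, 188.6], [266, 182, 10, 14, 121]), ([273.9, 204.9], [269, 199, 12, 14, 126])]
[[268.5, 172.5], [271.6, 188.0], [274.8, 204.8]]
```

View pics/z10.png

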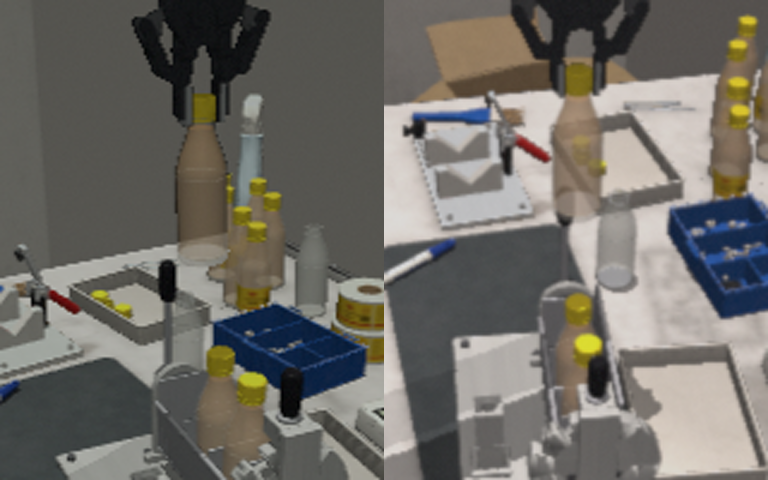

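Two bottles stand in their pockets, the pin is home, and the third bottle is held upright above pocket 0. I'll lower it.

Call:
carry_out(targets=[0.02, 0, -0.001, -0.006, 0, 0, 0, 0.02, 0.04, -0.001, -0.006, 0, 0, 0, 0.02, 0.08, -0.001, -0.006, 0, 0, 0, 0.02, 0.12, -0.001, -0.006, 0, 0, 0, 0.02, 0.14, -0.001, -0.006, 0, 0, 0, 0.02, 0.16, -0.001, -0.006, 0, 0, 0, 0.02, 0.18, -0.001, -0.006, 0, 0, 0, 0.02, 0.2, -0.001, -0.006, 0, 0, 0, 0.02, 0.22, -0.001, -0.006, 0, 0, 0, 0.02, 0.235, -0.001, -0.006, 0, 0, 0, 0.02, 0.243, -0.001, -0.006, 0, 0, 0, 0.02, 0.243, -0.001, -0.006, 0, 0, 0])

```text
clock: 32.1
tcp_pos: [0.5291, 0.0801, 0.187]
orientation: [1.275, 1.159, -1.273]
contact_force: [0.4, -0.1, -2.4]
grip_width: 0.0279
```

```bash
python3 -c "
from h import *
show()"
```

```text
t 32.1 tcp [0.5291 0.0801 0.187 ] F [ 0.4 -0.1 -2.4] w 0.0279 
q [-0.08  0.31 -0.23  1.93  0.09  0.91 -0.45]
[[0.005, 0.996, -0.09], [-0.004, -0.09, -0.996], [-1.0, 0.005, 0.003]]
```

Call:
carry_out(targets=[0.02, 0.003, 0, 0, 0, 0, 0, 0.02, 0.0045, 0, 0, 0, 0, 0, 0.055, 0.0045, 0, 0, 0, 0, 0, 0.055, 0.0045, 0, 0, 0, 0, 0, 0.055, 0.0045, 0, 0, 0, 0, 0, 0.055, -0.04, 0, 0, 0, 0, 0, 0.055, -0.1, 0, 0, 0, 0, 0, 0.055, -0.15, 0, 0.04, -2, 0, 0, 0.055, -0.15, 0, 0.1, -4, 0, 0, 0.055, -0.15, 0, 0.16, -6, 0, 0, 0.055, -0.15, 0, 0.2, -8, 0, 0, 0.055, -0.15, 0, 0.205, -10, 0, 0])

```text
clock: 33.6
tcp_pos: [0.509, -0.1281, 0.3378]
orientation: [0.617, 1.474, -0.622]
contact_force: [0.0, 0.9, 0.0]
grip_width: 0.0553
```

Call:
carry_out(targets=[0.05, 0, 0, 0, -2, 0, 0, 0.05, 0, 0, 0, -4, 0, 0, 0.05, 0, 0, 0, -6, 0, 0, 0.05, 0, 0, 0, -8, 0, 0, 0.05, 0, 0, 0, -8, 0, 0, 0.05, 0, 0, 0, -8, 0, 0])

```text
clock: 34.35
tcp_pos: [0.509, -0.1281, 0.338]
orientation: [0.073, 1.564, -0.081]
contact_force: [-0.1, -0.0, 0.1]
grip_width: 0.05
```

```bash
python3 -c "
from h import *
show();print(rel([.513,-.124,.2165],JY))"
```

```text
t 34.35 tcp [ 0.509  -0.1281  0.338 ] F [-0.1 -0.   0.1] w 0.05 
q [ 0.32  0.15 -0.22  1.76  0.04  1.23  1.56]
[[0.005, 0.098, 0.995], [-0.005, 0.995, -0.098], [-1.0, -0.005, 0.005]]
([0.1214, 0.005, 0.0029], [-0.14, 0.06, 0.06])
```

Descend on the pin, grip it and draw it straight up.

Call:
carry_out(targets=[0.05, 0.04, 0.005, 0.003, 0, 0, 0, 0.05, 0.08, 0.005, 0.003, 0, 0, 0, 0.05, 0.11, 0.005, 0.003, 0, 0, 0, 0.05, 0.1215, 0.005, 0.003, 0, 0, 0, 0.05, 0.1215, 0.005, 0.003, 0, 0, 0, 0.01, 0.1215, 0.005, 0.003, 0, 0, 0, 0.01, 0.1215, 0.005, 0.003, 0, 0, 0, 0.01, 0.1215, 0.005, 0.003, 0, 0, 0, 0.01, 0.1215, 0.005, 0.003, 0, 0, 0, 0.01, 0.1215, 0.005, 0.003, 0, 0, 0], squeeze=50)

```text
clock: 35.6
tcp_pos: [0.514, -0.1242, 0.2179]
orientation: [0.073, 1.562, -0.082]
contact_force: [-1.0, 0.3, 6.4]
grip_width: 0.0195
```

Call:
carry_out(targets=[0.01, -0.015, 0, 0, 0, 0, 0, 0.01, -0.03, 0, 0, 0, 0, 0, 0.01, -0.045, 0, 0, 0, 0, 0, 0.01, -0.06, 0, 0, 0, 0, 0, 0.01, -0.075, 0, 0, 0, 0, 0, 0.01, -0.075, 0, 0, 0, 0, 0])

```text
clock: 36.35
tcp_pos: [0.5142, -0.1238, 0.2944]
orientation: [0.073, 1.559, -0.082]
contact_force: [0.4, -1.7, -1.6]
grip_width: 0.0196
```

```bash
python3 -c "
from h import *
show();print(rel([.4165,-.027,.29],JY),rel([.4165,-.027,.126],JY))"
```

```text
t 36.35 tcp [ 0.5142 -0.1238  0.2944] F [ 0.4 -1.7 -1.6] w 0.0196 
q [ 0.31  0.18 -0.23  1.82  0.05  1.13  1.54]
[[0.01, 0.099, 0.995], [-0.006, 0.995, -0.099], [-1.0, -0.005, 0.011]]
([0.0028, 0.0868, -0.1068], [-0.15, 0.12, 0.06]) ([0.1668, 0.0876, -0.1086], [-0.15, 0.12, 0.06])
```

Call:
carry_out(targets=[0.01, 0.001, 0.03, -0.04, 0, 0, 0, 0.01, 0.003, 0.06, -0.08, -0.1, 0.1, 0, 0.01, 0.003, 0.087, -0.108, -0.15, 0.1, 0, 0.01, 0.003, 0.087, -0.108, -0.15, 0.1, 0, 0.01, 0.003, 0.087, -0.108, -0.15, 0.1, 0])

```text
clock: 36.98
tcp_pos: [0.4157, -0.0272, 0.2897]
orientation: [0.063, 1.568, -0.072]
contact_force: [-0.3, 0.3, -1.2]
grip_width: 0.0196
```

```bash
python3 -c "
from h import *
show();print(rel([.4155,-.027,.185],JY))"
```

```text
t 36.98 tcp [ 0.4157 -0.0272  0.2897] F [-0.3  0.3 -1.2] w 0.0196 
q [ 0.23 -0.   -0.32  2.04  0.01  1.1   1.4 ]
[[0.002, 0.086, 0.996], [-0.006, 0.996, -0.086], [-1.0, -0.006, 0.002]]
([0.1047, 0.0007, -0.0004], [0.0, 0.02, 0.07])
```

Call:
carry_out(targets=[0.01, 0.04, 0.0005, 0, 0, 0, 0, 0.01, 0.08, 0.0005, 0, 0, 0, 0, 0.01, 0.105, 0.0005, 0, 0, 0, 0, 0.01, 0.115, 0.0005, 0, 0, 0, 0, 0.01, 0.122, 0.0005, 0, 0, 0, 0, 0.01, 0.13, 0.0005, 0, 0, 0, 0, 0.01, 0.13, 0.0005, 0, 0, 0, 0])

```text
clock: 37.85
tcp_pos: [0.4165, -0.027, 0.1598]
orientation: [0.063, 1.567, -0.071]
contact_force: [1.4, 2.0, -2.5]
grip_width: 0.0194
```

```bash
python3 -c "
from h import *
show()"
```

```text
t 37.85 tcp [ 0.4165 -0.027   0.1598] F [ 1.4  2.  -2.5] w 0.0194 
q [ 0.21  0.17 -0.32  2.2   0.08  0.79  1.32]
[[0.003, 0.086, 0.996], [-0.005, 0.996, -0.086], [-1.0, -0.005, 0.003]]
```

Call:
carry_out(targets=[0.01, 0.01, 0, -0.001, 0, 0, 0, 0.01, 0.02, 0, -0.001, 0, 0, 0, 0.01, 0.028, 0, -0.001, 0, 0, 0, 0.01, 0.033, 0, -0.001, 0, 0, 0, 0.01, 0.033, 0, -0.001, 0, 0, 0])

```text
clock: 38.48
tcp_pos: [0.4158, -0.0267, 0.1264]
orientation: [0.063, 1.567, -0.071]
contact_force: [3.8, 3.2, -4.0]
grip_width: 0.0195
```

```bash
python3 -c "
from h import *
show()"
```

```text
t 38.48 tcp [ 0.4158 -0.0267  0.1264] F [ 3.8  3.2 -4. ] w 0.0195 
q [ 0.2   0.22 -0.32  2.23  0.11  0.7   1.28]
[[0.003, 0.085, 0.996], [-0.005, 0.996, -0.085], [-1.0, -0.004, 0.003]]
```

Call:
carry_out(targets=[0.05, 0, 0, 0, 0, 0, 0, 0.05, 0, 0, 0, 0, 0, 0, 0.05, 0, 0, 0, 0, 0, 0, 0.05, -0.05, 0, 0, 0, 0, 0, 0.05, -0.11, 0, 0, 0, 0, 0, 0.05, -0.17, 0, 0, 0, 0, 0, 0.05, -0.2, 0.05, 0.02, 0, 0, 0, 0.05, -0.2, 0.1, 0.05, 0, 0, 0, 0.05, -0.2, 0.15, 0.08, 0, 0, 0, 0.05, -0.2, 0.19, 0.1, 0, 0, 0, 0.05, -0.2, 0.192, 0.102, 0, 0, 0, 0.05, -0.2, 0.192, 0.102, 0, 0, 0])

```text
clock: 39.98
tcp_pos: [0.5329, 0.1559, 0.3255]
orientation: [0.063, 1.568, -0.072]
contact_force: [-1.0, -0.7, -0.2]
grip_width: 0.0497
```

```bash
python3 -c "
from h import *
show();print(rel([.5335,.156,.215],JY))
import cv2;c=r.camera_info('wrist')
im=r.grab_frame('wrist');cv2.imwrite('pics/wrist11.png',im);print(proj([handle(0)+[0,0,.024]],c))
g=cv2.cvtColor(im,cv2.COLOR_BGR2GRAY);u,v=proj([handle(0)+[0,0,.024]],c)[0].astype(int)
m=(g[v-40:v+40,u-40:u+40]<50).astype('uint8');k,l,st,ce=cv2.connectedComponentsWithStats(m);print([(ce[i]+[u-40,v-40],st[i]) for i in range(1,k) if st[i,4]>80])
"
```

```text
t 39.98 tcp [0.5329 0.1559 0.3255] F [-1.  -0.7 -0.2] w 0.0497 
q [-0.    0.24 -0.48  1.7   0.12  1.23  0.98]
[[0.002, 0.086, 0.996], [-0.006, 0.996, -0.086], [-1.0, -0.006, 0.002]]
([0.1105, 0.0008, 0.0003], [0.0, 0.02, 0.06])
[[258.49822519 208.43602344]]
[(array([289.75100402, 176.48594378]), array([ 65,   0,  15,  19, 249], dtype=int32)), (array([259.86168033, 199.9692623 ]), array([ 27,  12,  30,  40, 976], dtype=int32))]
```

Call:
carry_out(targets=[0.05, 0.05, 0, 0, 0, 0, 0, 0.05, 0.1, 0, 0, 0, 0, 0, 0.05, 0.1105, 0, 0, 0, 0, 0, 0.05, 0.1105, 0, 0, 0, 0, 0, 0.015, 0.1105, 0, 0, 0, 0, 0, 0.015, 0.1105, 0, 0, 0, 0, 0, 0.015, 0.1105, 0, 0, 0, 0, 0, 0.015, 0.1105, 0, 0, 0, 0, 0, 0.015, 0.1105, 0, 0, 0, 0, 0], squeeze=30)

```text
clock: 41.15
tcp_pos: [0.5345, 0.1568, 0.2177]
orientation: [0.065, 1.563, -0.069]
contact_force: [0.1, 4.2, 7.2]
grip_width: 0.0213
```

```bash
python3 -c "
from h import *
show()"
```

```text
t 41.15 tcp [0.5345 0.1568 0.2177] F [0.1 4.2 7.2] w 0.0213 
q [-0.02  0.33 -0.47  1.83  0.18  1.01  0.92]
[[0.007, 0.086, 0.996], [-0.003, 0.996, -0.086], [-1.0, -0.002, 0.007]]
```

Call:
carry_out(targets=[0.015, 0.0007, 0, 0.0128, 0, 0, 0, 0.015, 0.0027, 0, 0.0254, 0, 0, 0, 0.015, 0.006, 0, 0.0378, 0, 0, 0, 0.015, 0.0105, 0, 0.0498, 0, 0, 0, 0.015, 0.0161, 0, 0.0614, 0, 0, 0, 0.015, 0.0229, 0, 0.0723, 0, 0, 0, 0.015, 0.0307, 0, 0.0825, 0, 0, 0, 0.015, 0.0395, 0, 0.0918, 0, 0, 0, 0.015, 0.0491, 0, 0.1003, 0, 0, 0, 0.015, 0.0596, 0, 0.1077, 0, 0, 0, 0.015, 0.0648, 0, 0.1108, 0, 0, 0, 0.015, 0.0648, 0, 0.1108, 0, 0, 0])

```text
clock: 42.65
tcp_pos: [0.6476, 0.1466, 0.154]
orientation: [0.066, 1.559, -0.07]
contact_force: [4.6, 0.4, 0.4]
grip_width: 0.021
```

Call:
carry_out(targets=[0.015, 0, 0, 0, 0, 0, 0, 0.015, 0, 0, 0, 0, 0, 0])

```text
clock: 42.9
tcp_pos: [0.6477, 0.1466, 0.154]
orientation: [0.066, 1.559, -0.07]
contact_force: [1.9, 1.0, 1.4]
grip_width: 0.0212
```

```bash
python3 -c "
from h import *
import cv2
show();p=r.get_obs()['tcp_pos'];import numpy as np
print('dx',(p-[.5345,.1568,.2177])@xh,p[2]-.2177, 'th',np.arcsin((p-[.5345,.1568,.2177])@xh/.128))
for n in('scene','side','wrist'):cv2.imwrite(f'pics/{n}12.png',r.grab_frame(n))
print(proj([[.512,-.124,.203]],r.camera_info('scene')),proj([[.512,-.124,.203]],r.camera_info('side')))
"
```

```text
t 42.9 tcp [0.6477 0.1466 0.154 ] F [1.9 1.  1.4] w 0.0212 
q [-0.03  0.56 -0.41  1.64  0.26  0.99  0.96]
[[0.011, 0.086, 0.996], [-0.003, 0.996, -0.086], [-1.0, -0.002, 0.011]]
dx 0.11361290852275376 -0.0636965650231908 th 1.0921101382061609
[[310.56994985 193.89708876]] [[279.12111543 224.58735592]]
```

Call:
carry_out(targets=[0.05, 0, 0, 0, 0, 0, 0, 0.05, 0, 0, 0, 0, 0, 0, 0.05, 0, 0, 0, 0, 0, 0, 0.05, -0.05, 0, 0, 0, 0, 0, 0.05, -0.11, 0, 0, 0, 0, 0, 0.05, -0.17, 0, 0, 0, 0, 0, 0.05, -0.19, -0.04, -0.05, 0, 0, 0, 0.05, -0.19, -0.08, -0.11, 0, 0, 0, 0.05, -0.19, -0.12, -0.16, 0, 0, 0, 0.05, -0.19, -0.16, -0.21, 0, 0, 0, 0.05, -0.185, -0.192, -0.215, 0, 0, 0, 0.05, -0.185, -0.192, -0.215, 0, 0, 0])

```text
clock: 44.55
tcp_pos: [0.413, -0.0286, 0.3369]
orientation: [0.069, 1.559, -0.075]
contact_force: [-0.3, 0.1, 0.1]
grip_width: 0.0503
```

```bash
python3 -c "
from h import *
show();print(rel([.416,-.027,.21],JY),rel([.416,-.027,.126],JY))"
```

```text
t 44.55 tcp [ 0.413  -0.0286  0.3369] F [-0.3  0.1  0.1] w 0.0503 
q [ 0.3  -0.05 -0.37  1.97 -0.01  1.2   1.42]
[[0.01, 0.092, 0.996], [-0.004, 0.996, -0.092], [-1.0, -0.003, 0.011]]
([0.1269, 0.0023, 0.0015], [-0.07, 0.12, 0.04]) ([0.2109, 0.0026, 0.0006], [-0.07, 0.12, 0.04])
```

Call:
carry_out(targets=[0.05, 0.05, 0.002, 0.001, 0, 0.1, 0, 0.05, 0.1, 0.002, 0.001, 0, 0.1, 0, 0.05, 0.15, 0.002, 0.001, 0, 0.1, 0, 0.05, 0.19, 0.0025, 0.001, 0, 0.1, 0, 0.05, 0.211, 0.0025, 0.001, 0, 0.1, 0, 0.05, 0.211, 0.0025, 0.001, 0, 0.1, 0, 0.01, 0.211, 0.0025, 0.001, 0, 0.1, 0, 0.01, 0.211, 0.0025, 0.001, 0, 0.1, 0, 0.01, 0.211, 0.0025, 0.001, 0, 0.1, 0, 0.01, 0.211, 0.0025, 0.001, 0, 0.1, 0, 0.01, 0.211, 0.0025, 0.001, 0, 0.1, 0], squeeze=50)

```text
clock: 45.92
tcp_pos: [0.4176, -0.0268, 0.1272]
orientation: [0.07, 1.565, -0.075]
contact_force: [-1.2, 1.5, 6.6]
grip_width: 0.0193
```

```bash
python3 -c "
from h import *
show()"
```

```text
t 45.92 tcp [ 0.4176 -0.0268  0.1272] F [-1.2  1.5  6.6] w 0.0193 
q [ 0.25  0.23 -0.38  2.22  0.14  0.71  1.26]
[[0.004, 0.092, 0.996], [-0.003, 0.996, -0.092], [-1.0, -0.003, 0.005]]
```

Call:
carry_out(targets=[0.01, -0.04, 0, 0, 0, 0, 0, 0.01, -0.08, 0, 0, 0, 0, 0, 0.01, -0.13, 0, 0, 0, 0, 0, 0.01, -0.17, 0, 0, 0, 0, 0, 0.01, -0.17, 0, 0, 0, 0, 0])

```text
clock: 46.55
tcp_pos: [0.4186, -0.0262, 0.3005]
orientation: [0.07, 1.558, -0.076]
contact_force: [0.7, -0.8, -1.4]
grip_width: 0.0195
```

```bash
python3 -c "
from h import *
show();print(rel([.514,-.124,.30],JY))"
```

```text
t 46.55 tcp [ 0.4186 -0.0262  0.3005] F [ 0.7 -0.8 -1.4] w 0.0195 
q [ 0.31 -0.01 -0.39  2.02  0.    1.12  1.39]
[[0.012, 0.093, 0.996], [-0.004, 0.996, -0.093], [-1.0, -0.003, 0.012]]
([0.0021, -0.0886, 0.104], [-0.08, 0.14, 0.04])
```

Call:
carry_out(targets=[0.01, 0.0, -0.03, 0.04, 0, 0, 0, 0.01, 0.007, -0.06, 0.08, 0, 0.14, 0, 0.01, 0.01, -0.0885, 0.1055, 0, 0.14, 0, 0.01, 0.01, -0.0885, 0.1055, 0, 0.14, 0, 0.01, 0.01, -0.0885, 0.1055, 0, 0.14, 0, 0.01, 0.01, -0.0885, 0.1055, 0, 0.14, 0])

```text
clock: 47.3
tcp_pos: [0.515, -0.123, 0.2919]
orientation: [0.069, 1.57, -0.074]
contact_force: [0.7, -0.1, -0.8]
grip_width: 0.0193
```

```bash
python3 - <<'E'
from h import *
import json
show()
I={}
for n in("wrist","scene","side"):
    c=r.camera_info(n);json.dump({k:np.asarray(v).tolist() for k,v in c.items()},open(f"pics/{n}13.json","w"))
    I[n]=r.grab_frame(n);cv2.imwrite(f"pics/{n}13.png",I[n])
    print(n,proj([[.512,-.124,.203],[.512,-.124,.231]],c).round(1).tolist())
f=lambda i,x,y,n,k:cv2.normalize(zoom(i,x-n//2,y-n//2,x+n//2,y+n//2,k),None,0,255,cv2.NORM_MINMAX)
A=f(I["scene"],310,185,36,11);C=f(I["wrist"],258,205,66,6)
B=zoom(I["side"],230,150,362,249,3);D=zoom(I["scene"],240,120,372,219,3)
cv2.imwrite("pics/z13.png",np.vstack([np.hstack([C[60:360],A[:300]]),np.hstack([B,D])]))
E
```

```text
t 47.3 tcp [ 0.515  -0.123   0.2919] F [ 0.7 -0.1 -0.8] w 0.0193 
q [ 0.38  0.2  -0.3   1.81  0.07  1.14  1.53]
[[-0.001, 0.091, 0.996], [-0.003, 0.996, -0.091], [-1.0, -0.003, -0.001]]
wrist [[258.1, 191.0], [258.0, 203.6]]
scene [[310.6, 193.9], [311.3, 182.9]]
side [[279.1, 224.6], [279.5, 216.1]]
```

View pics/z13.png

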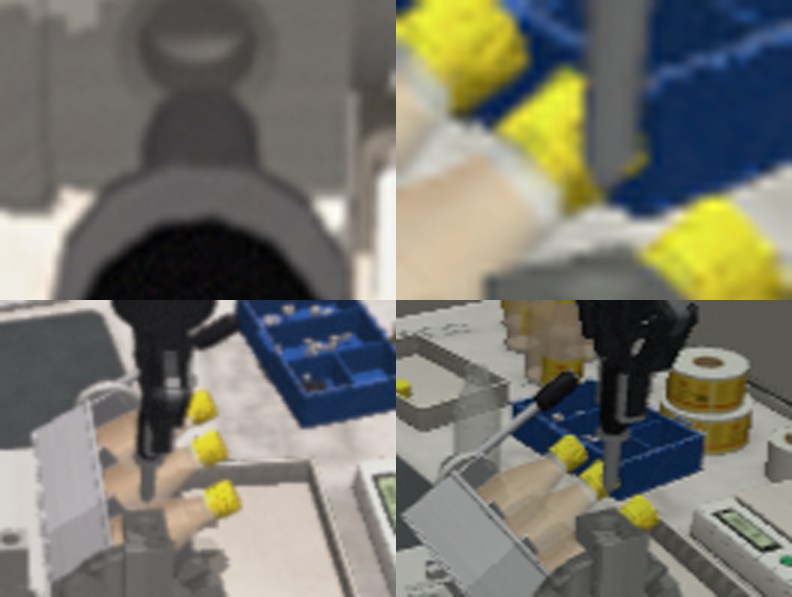

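Call:
carry_out(targets=[0.01, 0, -0.001, 0.001, 0, 0, 0, 0.01, 0.012, -0.001, 0.001, 0, 0, 0, 0.01, 0.024, -0.001, 0.001, 0, 0, 0, 0.01, 0.033, -0.001, 0.001, 0, 0, 0, 0.01, 0.041, -0.001, 0.001, 0, 0, 0, 0.01, 0.041, -0.001, 0.001, 0, 0, 0])

```text
clock: 48.2
tcp_pos: [0.5157, -0.1246, 0.2505]
orientation: [0.07, 1.571, -0.074]
contact_force: [0.9, -0.1, -1.0]
grip_width: 0.0198
```

```bash
python3 -c "
from h import *
show()"
```

```text
t 48.2 tcp [ 0.5157 -0.1246  0.2505] F [ 0.9 -0.1 -1. ] w 0.0198 
q [ 0.37  0.24 -0.3   1.86  0.08  1.05  1.52]
[[-0.002, 0.092, 0.996], [-0.003, 0.996, -0.092], [-1.0, -0.003, -0.001]]
```

Call:
carry_out(targets=[0.01, 0.007, 0, 0, 0, 0, 0, 0.01, 0.012, 0, 0, 0, 0, 0, 0.01, 0.016, 0, 0, 0, 0, 0, 0.01, 0.02, 0, 0, 0, 0, 0, 0.01, 0.02, 0, 0, 0, 0, 0])

```text
clock: 48.82
tcp_pos: [0.515, -0.1246, 0.2299]
orientation: [0.07, 1.573, -0.074]
contact_force: [-2.1, 1.1, -1.9]
grip_width: 0.0196
```

```bash
python3 -c "
from h import *
show()"
```

```text
t 48.82 tcp [ 0.515  -0.1246  0.2299] F [-2.1  1.1 -1.9] w 0.0196 
q [ 0.37  0.26 -0.3   1.88  0.09  1.01  1.51]
[[-0.003, 0.092, 0.996], [-0.003, 0.996, -0.092], [-1.0, -0.003, -0.003]]
```

Call:
carry_out(targets=[0.01, 0.005, 0, 0, 0, 0, 0, 0.01, 0.009, 0, 0, 0, 0, 0, 0.01, 0.012, 0, 0, 0, 0, 0, 0.01, 0.013, 0, 0, 0, 0, 0, 0.01, 0.013, 0, 0, 0, 0, 0])

```text
clock: 49.45
tcp_pos: [0.5151, -0.1246, 0.2201]
orientation: [0.069, 1.572, -0.075]
contact_force: [-13.5, 2.9, 26.7]
grip_width: 0.0197
```

```bash
python3 -c "
from h import *
show()"
```

```text
t 49.45 tcp [ 0.5151 -0.1246  0.2201] F [-13.5   2.9  26.7] w 0.0197 
q [ 0.37  0.27 -0.3   1.9   0.1   0.99  1.5 ]
[[-0.002, 0.092, 0.996], [-0.004, 0.996, -0.092], [-1.0, -0.004, -0.002]]
```

Call:
carry_out(targets=[0.05, 0, 0, 0, 0, 0, 0, 0.05, 0, 0, 0, 0, 0, 0, 0.05, 0, 0, 0, 0, 0, 0, 0.05, 0, 0, 0, 0, 0, 0, 0.05, -0.05, 0, 0, 0, 0, 0, 0.05, -0.11, 0, 0, 0, 0, 0, 0.05, -0.15, 0, -0.03, 0, 0, 0, 0.05, -0.15, -0.03, -0.06, 0, 0, 0, 0.05, -0.15, -0.06, -0.06, 0, 0, 0, 0.05, -0.15, -0.06, -0.06, 0, 0, 0, 0.05, -0.15, -0.06, -0.06, 0, 0, 0])

```text
clock: 50.82
tcp_pos: [0.4504, -0.1776, 0.3702]
orientation: [0.069, 1.572, -0.074]
contact_force: [-0.2, 1.4, 0.5]
grip_width: 0.0501
```

```bash
python3 - <<'E'
from h import *
import json
show()
I={}
for n in("wrist","scene","side"):
    c=r.camera_info(n);json.dump({k:np.asarray(v).tolist() for k,v in c.items()},open(f"pics/{n}14.json","w"))
    I[n]=r.grab_frame(n);cv2.imwrite(f"pics/{n}14.png",I[n])
for n,(x,y) in(("scene",(311,182)),("side",(279,213))):
    for im in(cv2.imread(f"pics/{n}6.png"),I[n]):
        g=im.max(2)[y-22:y+22,x-12:x+12];m=(g<60).astype(np.uint8);k,l,st,ce=cv2.connectedComponentsWithStats(m)
        print(n,[((ce[i]+[x-12,y-22]).round(1).tolist(),st[i].tolist()) for i in range(1,k) if st[i,4]>25])
a,b=[zoom(I[n],p[0]-33,p[1]-25,p[0]+33,p[1]+25,6) for n,p in(("scene",(311,185)),("side",(279,215)))]
w=cv2.resize(I["wrist"],(396,297));s=zoom(I["side"],170,240,368,389 if 0 else 384,2)[:297]
s=cv2.copyMakeBorder(s,0,297-s.shape[0],0,0,0)
cv2.imwrite("pics/z14.png",np.vstack([np.hstack([a,b]),np.hstack([w,s])]))
E
```

```text
t 50.82 tcp [ 0.4504 -0.1776  0.3702] F [-0.2  1.4  0.5] w 0.0501 
q [ 0.48  0.06 -0.25  1.79  0.02  1.29  1.71]
[[-0.003, 0.091, 0.996], [-0.003, 0.996, -0.091], [-1.0, -0.003, -0.002]]
scene [([310.8, 182.1], [6, 11, 12, 23, 197])]
scene [([311.3, 182.8], [8, 13, 11, 21, 183])]
side [([278.8, 216.0], [8, 17, 9, 18, 132])]
side [([278.6, 217.0], [8, 18, 8, 17, 110])]
```

View pics/z14.png

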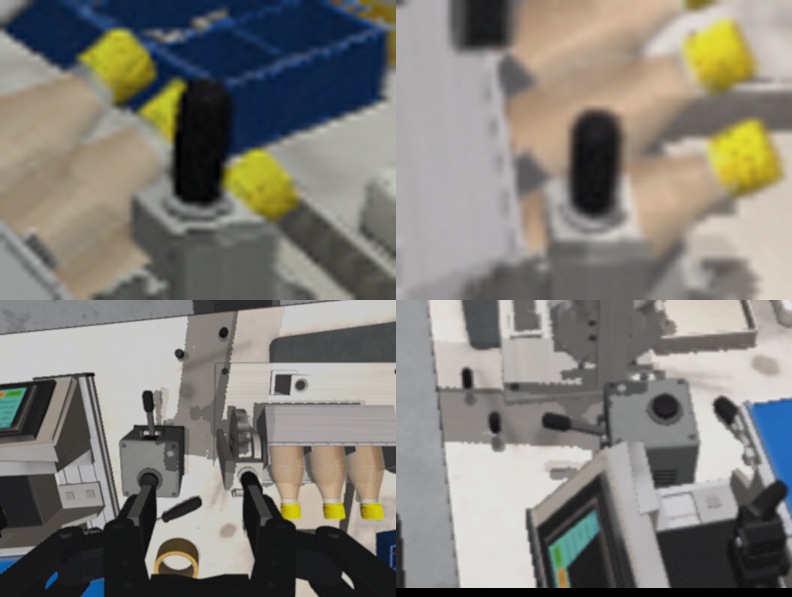

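```bash
python3 - <<'E'
from h import *
import json
C={n:json.load(open(f"pics/{n}14.json")) for n in("wrist","scene","side")}
for n,b in(("side",(235,275,330,310)),("scene",(270,235,380,300)),("wrist",(140,90,260,260))):
    im=cv2.imread(f"pics/{n}14.png");x0,y0,x1,y1=b
    m=(im.max(2)[y0:y1,x0:x1]<50).astype(np.uint8);k,l,st,ce=cv2.connectedComponentsWithStats(m)
    for i in range(1,k):
        if st[i,4]>40: print(n,(ce[i]+[x0,y0]).round(1).tolist(),(st[i]+[x0,y0,0,0,0]).tolist())
E
```

```text
side [304.3, 293.0] [299, 288, 12, 12, 108]
side [249.8, 300.8] [244, 297, 13, 8, 82]
scene [360.2, 255.0] [353, 249, 15, 13, 148]
scene [329.0, 270.5] [321, 257, 22, 29, 234]
scene [322.3, 286.3] [299, 273, 42, 27, 496]
scene [366.2, 292.5] [353, 282, 27, 18, 254]
wrist [191.5, 130.9] [185, 118, 14, 28, 299]
wrist [213.4, 179.4] [160, 163, 78, 78, 1211]
wrist [193.5, 238.7] [180, 223, 25, 37, 534]
wrist [171.0, 255.8] [164, 252, 14, 8, 76]
wrist [252.2, 257.6] [243, 255, 17, 5, 54]
```

```bash
python3 - <<'E'
from h import *
import json
C={n:json.load(open(f"pics/{n}14.json")) for n in("wrist","scene","side")}
print("btn",tri([((360.2,255.),C["scene"]),((304.3,293.),C["side"])]),onz((304.3,293),C["side"],.123),onz((360.2,255),C["scene"],.123))
print("grip",tri([((191.5,130.9),C["wrist"]),((249.8,300.8),C["side"])]),onz((191.5,130.9),C["wrist"],.104),onz((249.8,300.8),C["side"],.104))
E
```

```text
btn (array([ 0.53983149, -0.27112875,  0.12284684]), np.float64(0.00028598278858635756)) [ 0.53980497 -0.27158414  0.123     ] [ 0.53977791 -0.27089325  0.123     ]
grip (array([ 0.41725086, -0.25545062,  0.10322033]), np.float64(0.0008161017123070477)) [ 0.41799741 -0.25533488  0.104     ] [ 0.41633319 -0.25604431  0.104     ]
```

```bash
python3 - <<'E'
from h import *
import json
C={n:json.load(open(f"pics/{n}14.json")) for n in("wrist","scene","side")}
k=512/396
for w in((77,380),(92,375),(97,490),(78,462)):
    W=(w[0]*k,(w[1]-300)*k)
    for s in((612,445),(630,443),(648,520),(664,585)):
        S=(170+(s[0]-396)/2,240+(s[1]-300)/2);x,e=tri([(W,C["wrist"]),(S,C["side"])])
        if e<.006: print(w,s,x.round(3),round(e,4))
show();print(rel([.540,-.271,.20],JY),rel([.540,-.271,.20],JX))
E
```

```text
(78, 462) (630, 443) [ 0.481 -0.347  0.175] 0.0023
t 50.98 tcp [ 0.4506 -0.1773  0.3703] F [-0.5  0.5  0.1] w 0.0503 
q [ 0.48  0.06 -0.25  1.79  0.02  1.29  1.71]
[[-0.002, 0.09, 0.996], [-0.003, 0.996, -0.09], [-1.0, -0.004, -0.002]]
([0.1704, -0.0847, 0.0978], [-0.05, -0.03, 0.04]) ([0.1704, -0.0847, 0.0978], [17.95, 0.01, 0.05])
```

Call:
carry_out(targets=[0, 0.04, -0.04, 0.05, 0, 0, 0, 0, 0.1, -0.084, 0.098, 0, 0, 0, 0, 0.16, -0.084, 0.098, 0, 0, 0, 0, 0.21, -0.084, 0.098, 0, 0, 0, 0, 0.225, -0.084, 0.098, 0, 0, 0, 0, 0.225, -0.084, 0.098, 0, 0, 0, 0, 0.225, -0.084, 0.098, 0, 0, 0])

```text
clock: 51.85
tcp_pos: [0.5413, -0.2703, 0.1468]
orientation: [0.067, 1.57, -0.073]
contact_force: [-1.0, 0.3, 1.1]
grip_width: -0.0004
```

```bash
python3 -c "
from h import *
show()"
```

```text
t 51.85 tcp [ 0.5413 -0.2703  0.1468] F [-1.   0.3  1.1] w -0.0004 
q [ 0.5   0.46 -0.19  1.8   0.11  0.89  1.74]
[[-0.0, 0.089, 0.996], [-0.004, 0.996, -0.089], [-1.0, -0.004, -0.0]]
```

Call:
carry_out(targets=[0, 0.012, 0, 0, 0, 0, 0, 0, 0.019, 0, 0, 0, 0, 0, 0, 0.024, 0, 0, 0, 0, 0, 0, 0.0275, 0, 0, 0, 0, 0, 0, 0.0275, 0, 0, 0, 0, 0])

```text
clock: 52.48
tcp_pos: [0.5416, -0.2704, 0.1201]
orientation: [0.067, 1.569, -0.073]
contact_force: [-2.6, 2.0, 7.8]
grip_width: 0.0
```

```bash
python3 -c "
from h import *
show()
for n in('side','scene'):
    im=r.grab_frame(n);cv2.imwrite(f'pics/{n}15.png',im)
n='side';im=cv2.imread('pics/side15.png');x0,y0,x1,y1=225,275,295,330
m=(im.max(2)[y0:y1,x0:x1]<50).astype(np.uint8);k,l,st,ce=cv2.connectedComponentsWithStats(m)
print([((ce[i]+[x0,y0]).round(1).tolist(),st[i].tolist()) for i in range(1,k) if st[i,4]>30])
"
```

```text
t 52.48 tcp [ 0.5416 -0.2704  0.1201] F [-2.6  2.   7.8] w 0.0 
q [ 0.5   0.49 -0.19  1.82  0.12  0.84  1.73]
[[0.0, 0.089, 0.996], [-0.004, 0.996, -0.089], [-1.0, -0.004, 0.001]]
[([252.6, 317.9], [22, 38, 12, 10, 72])]
```

Call:
carry_out(targets=[0, 0, 0, 0, 0, 0, 0, 0, -0.02, 0, 0, 0, 0, 0, 0.0, -0.05, 0, 0, 0, 0, 0, 0.04, -0.09, 0, -0.03, 0, 0, 0, 0.04, -0.09, 0, -0.08, 0, -1, 0, 0.04, -0.09, 0.01, -0.12, 0, -2, 0, 0.04, -0.09, 0.01, -0.12, 0, -2.4, 0, 0.04, -0.09, 0.01, -0.12, 0, -2.4, 0])

```text
clock: 53.58
tcp_pos: [0.4219, -0.2495, 0.21]
orientation: [0.058, 1.36, -0.079]
contact_force: [0.6, -0.1, 0.3]
grip_width: 0.0398
```

```bash
cat >> h.py <<'E'
ya=-.128; xa=np.array([np.cos(ya),np.sin(ya),0])
TA=down(ya+np.pi/2)*R.from_rotvec([0,-.21,0])
PIV=np.array([.4783,-.2634,.075])
def lever(t,rr=.073): # t joint angle (0 latched), point on grip
    e=np.radians(25)-t; return PIV-rr*np.cos(e)*xa+[0,0,rr*np.sin(e)]
def tcpfor(P): return P+.021*TA.apply([1,0,0])
E
python3 - <<'E'
from h import *
show()
c=r.camera_info("side");print(proj([lever(1.05,.068),lever(0,.068)],c).round(1).tolist())
cw=r.camera_info("wrist");im=r.grab_frame("wrist");cv2.imwrite("pics/wrist16.png",im);print(proj([lever(1.05,.068),lever(1.05,.085)],cw).round(1).tolist())
m=(im.max(2)<45).astype(np.uint8);k,l,st,ce=cv2.connectedComponentsWithStats(m)
print([(ce[i].round(1).tolist(),st[i].tolist()) for i in range(1,k) if 60<st[i,4]<3000])
print(tcpfor(lever(1.05)),rel(tcpfor(lever(1.05)),TA))
E
```

```text
t 53.58 tcp [ 0.4219 -0.2495  0.21  ] F [ 0.6 -0.1  0.3] w 0.0398 
q [ 0.67  0.12 -0.23  2.13 -0.06  0.7   1.97]
[[0.207, 0.09, 0.974], [-0.023, 0.996, -0.088], [-0.978, -0.004, 0.208]]
[[252.8, 317.7], [250.1, 300.6]]
[[252.7, 131.9], [253.3, 113.7]]
[([311.9, 41.0], [302, 31, 21, 21, 341]), ([78.4, 90.4], [9, 82, 122, 18, 863]), ([252.8, 133.0], [245, 116, 16, 35, 522]), ([227.7, 170.8], [208, 169, 39, 6, 103]), ([278.2, 172.0], [257, 170, 42, 8, 131]), ([242.7, 192.0], [240, 186, 6, 12, 62]), ([260.5, 192.1], [258, 187, 6, 11, 65]), ([250.3, 218.4], [237, 208, 27, 21, 537]), ([249.1, 299.1], [233, 284, 33, 31, 831])]
[ 0.42344956 -0.25634055  0.01242285] ([0.1938, -0.0058, -0.0403], [0.44, 0.0, -0.04])
```

Call:
carry_out(targets=[0.04, 0.05, -0.006, -0.01, 0.44, 0, 0, 0.04, 0.108, -0.006, -0.022, 0.44, 0, 0, 0.04, 0.108, -0.006, -0.022, 0.44, 0, 0, 0.04, 0.14, -0.006, -0.029, 0.44, 0, 0, 0.04, 0.17, -0.006, -0.035, 0.44, 0, 0, 0.04, 0.192, -0.006, -0.04, 0.44, 0, 0, 0.04, 0.192, -0.006, -0.04, 0.44, 0, 0, 0.04, 0.192, -0.006, -0.04, 0.44, 0, 0], squeeze=30)

```text
clock: 54.62
tcp_pos: [0.4252, -0.2573, 0.0161]
orientation: [0.088, 1.356, -0.105]
contact_force: [0.2, 0.2, -0.2]
grip_width: 0.0399
```

```bash
python3 - <<'E'
from h import *
show()
print(rel(tcpfor(lever(1.05)),TA))
E
```

```text
t 54.62 tcp [ 0.4252 -0.2573  0.0161] F [ 0.2  0.2 -0.2] w 0.0399 
q [ 0.61  0.47 -0.17  2.26  0.03  0.21  1.88]
[[0.21, 0.127, 0.969], [-0.024, 0.992, -0.124], [-0.977, 0.002, 0.211]]
([0.0032, 0.0007, -0.0025], [0.0, 0.03, -0.03])
```

Call:
carry_out(targets=[0.005, 0, 0, 0, 0, 0, 0, 0.005, 0, 0, 0, 0, 0, 0, 0.005, 0, 0, 0, 0, 0, 0, 0.005, 0, 0, 0, 0, 0, 0, 0.005, 0, 0, 0, 0, 0, 0])

```text
clock: 55.25
tcp_pos: [0.4269, -0.2574, 0.0171]
orientation: [0.086, 1.353, -0.105]
contact_force: [0.5, 1.6, 7.5]
grip_width: 0.0156
```

```bash
python3 - <<'E'
from h import *
show();p=r.get_obs()["tcp_pos"]
for t in(.95,.85,.75,.65,.5,.35,.2,.1,0,-.06,-.1,-.13):print(t,rel(p+lever(t,.072)-lever(1.05,.072))[0])
E
```

```text
t 55.25 tcp [ 0.4269 -0.2574  0.0171] F [0.5 1.6 7.5] w 0.0156 
q [ 0.61  0.47 -0.17  2.26  0.03  0.21  1.88]
[[0.213, 0.125, 0.969], [-0.025, 0.992, -0.123], [-0.977, 0.002, 0.214]]
0.95 [-0.0068, 0.0, -0.0025]
0.85 [-0.0137, 0.0, -0.0042]
0.75 [-0.0209, 0.0001, -0.0053]
0.65 [-0.0281, 0.0001, -0.0056]
0.5 [-0.0388, 0.0001, -0.0048]
0.35 [-0.0493, 0.0001, -0.0024]
0.2 [-0.0594, 0.0001, 0.0016]
0.1 [-0.0657, 0.0001, 0.0051]
0 [-0.0716, 0.0001, 0.0092]
-0.06 [-0.0749, 0.0001, 0.0119]
-0.1 [-0.0771, 0.0001, 0.0138]
-0.13 [-0.0786, 0.0001, 0.0153]
```

Call:
carry_out(targets=[0.005, -0.007, 0, -0.0025, 0, 0, 0, 0.005, -0.014, 0, -0.004, 0, 0, 0, 0.005, -0.021, 0, -0.005, 0, 0, 0, 0.005, -0.028, 0, -0.0055, 0, 0, 0, 0.005, -0.039, 0, -0.005, 0, 0, 0, 0.005, -0.049, 0, -0.0025, 0, 0, 0, 0.005, -0.059, 0, 0.0015, 0, 0, 0, 0.005, -0.066, 0, 0.005, 0, 0, 0, 0.005, -0.0715, 0, 0.009, 0, 0, 0, 0.005, -0.075, 0, 0.012, 0, 0, 0, 0.005, -0.077, 0, 0.014, 0, 0, 0, 0.005, -0.077, 0, 0.014, 0, 0, 0])

```text
clock: 56.75
tcp_pos: [0.4229, -0.2565, 0.0949]
orientation: [0.087, 1.355, -0.104]
contact_force: [-3.3, 3.8, -0.3]
grip_width: 0.0154
```

```bash
python3 - <<'E'
from h import *
show()
im=r.grab_frame('side');x0,y0,x1,y1=225,275,295,330
m=(im.max(2)[y0:y1,x0:x1]<50).astype(np.uint8);k,l,st,ce=cv2.connectedComponentsWithStats(m)
print([((ce[i]+[x0,y0]).round(1).tolist(),st[i].tolist()) for i in range(1,k) if st[i,4]>30])
E
```

```text
t 56.75 tcp [ 0.4229 -0.2565  0.0949] F [-3.3  3.8 -0.3] w 0.0154 
q [ 0.66  0.31 -0.22  2.23 -0.01  0.41  1.91]
[[0.211, 0.125, 0.97], [-0.024, 0.992, -0.123], [-0.977, 0.003, 0.212]]
[([244.2, 286.1], [0, 0, 31, 34, 410])]
```

Call:
carry_out(targets=[0.005, -0.002, 0, 0.001, 0, 0, 0, 0.005, -0.004, 0, 0.0015, 0, 0, 0, 0.005, -0.004, 0, 0.0015, 0, 0, 0])

```text
clock: 57.18
tcp_pos: [0.4253, -0.2567, 0.0997]
orientation: [0.086, 1.352, -0.104]
contact_force: [5.0, 2.7, -7.9]
grip_width: 0.0154
```

```bash
python3 -c "
from h import *
show()"
```

```text
t 57.18 tcp [ 0.4253 -0.2567  0.0997] F [ 5.   2.7 -7.9] w 0.0154 
q [ 0.66  0.3  -0.23  2.22 -0.01  0.42  1.91]
[[0.213, 0.125, 0.969], [-0.025, 0.992, -0.122], [-0.977, 0.002, 0.215]]
```

Call:
carry_out(targets=[0.04, 0, 0, 0, 0, 0, 0, 0.04, 0, 0, 0, 0, 0, 0, 0.04, 0, 0, 0, 0, 0, 0, 0.04, 0, 0, 0, 0, 0, 0, 0.04, -0.04, 0, 0, 0, 0, 0, 0.04, -0.08, 0, 0, 0, 0, 0, 0.04, -0.13, 0, 0.02, 0, 0, 0, 0.04, -0.19, 0.03, 0.07, 0, 0.5, 0, 0.04, -0.24, 0.08, 0.11, 0, 1, 0, 0.04, -0.24, 0.14, 0.12, 0, 2, 0, 0.04, -0.24, 0.2, 0.12, 0, 2, 0, 0.04, -0.24, 0.2, 0.12, 0, 2, 0])

```text
clock: 58.68
tcp_pos: [0.5162, -0.0623, 0.361]
orientation: [0.094, 1.525, -0.092]
contact_force: [-0.5, -0.2, -0.9]
grip_width: 0.0403
```

```bash
python3 - <<'E'
from h import *
show()
I={n:r.grab_frame(n) for n in("side","scene","wrist")}
for n in I: cv2.imwrite(f"pics/{n}20.png",I[n])
im=I["side"];x0,y0,x1,y1=225,275,330,330
m=(im.max(2)[y0:y1,x0:x1]<50).astype(np.uint8);k,l,st,ce=cv2.connectedComponentsWithStats(m)
print([((ce[i]+[x0,y0]).round(1).tolist(),st[i].tolist()) for i in range(1,k) if st[i,4]>30])
c=r.camera_info("side");print(proj([lever(t,.068) for t in(-.08,0,1.05)],c).round(1).tolist())
cv2.imwrite("pics/z20.png",np.hstack([zoom(I["side"],185,130,345,330,2.45),zoom(I["scene"],200,110,360,310,2.45)]))
E
```

```text
t 58.68 tcp [ 0.5162 -0.0623  0.361 ] F [-0.5 -0.2 -0.9] w 0.0403 
q [ 0.4   0.12 -0.44  1.75  0.06  1.24  1.4 ]
[[0.043, 0.119, 0.992], [-0.002, 0.993, -0.119], [-0.999, 0.003, 0.043]]
[([304.3, 293.2], [74, 13, 12, 12, 111]), ([249.8, 301.3], [19, 23, 13, 7, 69]), ([303.9, 327.0], [74, 50, 11, 5, 44])]
[[251.2, 299.3], [250.1, 300.6], [252.8, 317.7]]
```

View pics/z20.png

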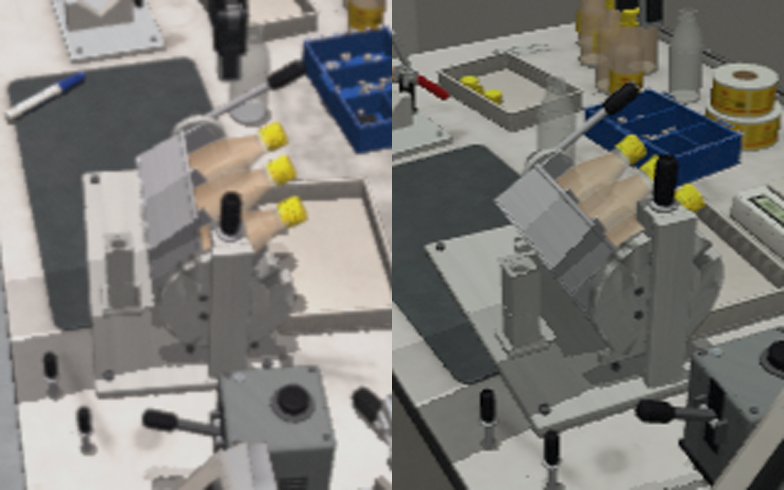

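The final view shows three bottles in the rack, tilted over. The pin is home with its collar on the guide, the lever is up (249.8, 301.3; latched position predicted at 250.1, 300.6), and the gripper is clear of everything.

```bash
python3 -c "
from h import *
show();print(r.hand_in())"
```

```text
t 58.82 tcp [ 0.5153 -0.066   0.3603] F [-0.1 -0.5  0.1] w 0.0402 
q [ 0.4   0.12 -0.43  1.75  0.06  1.24  1.4 ]
[[0.042, 0.122, 0.992], [-0.003, 0.993, -0.122], [-0.999, 0.002, 0.042]]
the job is handed in; nothing more can be done
None
```

The leak check is set up and handed in at 58.8 s; no verdict is reported. I swung the rack upright and pinned it. The three filled bottles went into their own pockets, and the empty bottle was not handled. I then parked the pin in its rest, swung the rack to the 60° notch and dropped the pin back through the guide. Finally I pressed the test button, so the trip lever dropped, and lifted the lever to its upper stop and let go.

**Last checks:**
- **Pin:** its collar sits on the guide, within about 1 px of where it sat when home the first time.
- **Rack angle:** I did not measure it again after locking. The two handle readings disagreed (1.04 rad from the drop, 1.09 rad from the sideways travel, best estimate 1.056), but the pin went into the notch.
- **Trip lever:** it stayed up after release, at pixel (249.8, 301.3) against a predicted latched position of (250.1, 300.6).
- **Clearance:** the gripper was touching nothing at hand-in, with force near zero.

**What went less smoothly:**
- I first gripped the third bottle about 11 mm off centre, so I released it and gripped it again.
- Seating the pin the second time peaked at about 30 N at the wrist.
- The alarm was found a few centimetres aside, so I located it again before pressing the button.

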